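# Scoop tissue cassettes from the drained pan into the processor basket

## Task

First fold the wire basket's carrying handle down to either side so that it is clear of the basket's mouth. Then use the scoop to scoop all three tissue cassettes out of the steel pan and tip them into the basket, and set the scoop down flat on its bottom, on the bench or back in the pan, with the handle of the basket still folded. The cassettes are wet with fixative, so the gripper itself must not touch them; leave the other things on the bench where they are.

Things in the scene. Friction and masses are not known exactly. Their poses are not given: they have to be found in the camera images.
- pan: Shallow steel pan, fixed to the bench, open on top. Inside 240 mm along its x by 116 mm along its y; upright walls 2 mm thick, rim 36 mm above the bench, floor 2 mm thick. Origin: centre of its underside, on the bench. x runs along its length, away from the robot; the cassettes lie in the far (+x) part, the near 110 mm is empty so that the scoop can be set in there.
- scoop: Flat-bottomed steel scoop, 0.2 kg, loose, standing flat on the bench. Tray 100 x 100 mm outside, 96 mm wide inside; floor 2 mm; rounded open lip at +x; side walls 36 mm high at the back, 13 mm half-way, running out to nothing at the lip; back wall at x = -50 mm. Origin: centre of the tray's underside; x points to the lip, z up. It fits lengthwise into the pan with 8 mm to spare at each side.
- scoop_grip (a point): Middle of the scoop's white handle, 90 mm behind (-x) and 72 mm above the scoop's origin; axes as the scoop's. The handle is a straight flat-sided bar, 88 mm long, 20 mm wide across y, 16 mm thick, rising backward behind the tray at 45 degrees; grip it across y.
- scoop_lip (a point): Middle of the scoop's lip at its underside: 50 mm ahead of the scoop's origin, axes as the scoop's.
- cassette_1_center (a point): Centre (half-way up) of tissue cassette 1 of three alike: closed flat box of white plastic, 42 (x) by 30 (y) by 14 mm (z), 22 g, loose, flat on the pan's floor. The underside tapers in all round over the lowest 5 mm, so the lip goes under it when it is pushed against the pan's end wall. Wet and slippery: slides on steel at a slope of about 12 degrees.
- cassette_2_center (a point): Centre (half-way up) of tissue cassette 2 of three alike: closed flat box of white plastic, 42 (x) by 30 (y) by 14 mm (z), 22 g, loose, flat on the pan's floor. The underside tapers in all round over the lowest 5 mm, so the lip goes under it when it is pushed against the pan's end wall. Wet and slippery: slides on steel at a slope of about 12 degrees.
- cassette_3_center (a point): Centre (half-way up) of tissue cassette 3 of three alike: closed flat box of white plastic, 42 (x) by 30 (y) by 14 mm (z), 22 g, loose, flat on the pan's floor. The underside tapers in all round over the lowest 5 mm, so the lip goes under it when it is pushed against the pan's end wall. Wet and slippery: slides on steel at a slope of about 12 degrees.
- basket: Open basket of steel wire with small feet, fixed to the bench; inside 130 mm along its x, 150 mm along its y, inner floor 8 mm and rim 60 mm above the bench, walls 3 mm. Origin: centre of its underside, on the bench.
- bail (a joint): Folding carrying handle of the basket, turning about a line along the basket's y through its middle, 54 mm above the bench. 0: upright over the mouth; positive leans to the basket's +x, negative to its -x; stops at +/-1.65 rad, where it lies beside the rim, clear of the mouth. It stays put within 0.4 rad of upright; pushed past 0.8 rad it falls to the stop.
- bail_bar (a point): Middle of the bail's top bar: a bar along the basket's y, 155 mm long, 82 mm from the pivot line, with a white sleeve 80 mm long and 12 mm in diameter.
- forceps: Fine steel forceps, 126 mm long, lying near the front edge of the bench. A bystander, loose; origin under its centre.
- marker_black: Marker pen, 137 mm long and 12 mm thick, lying near the front edge of the bench. A bystander, loose; origin under its centre.
- coverslip_box: Small clear box of cover glasses, 28 x 28 x 25 mm, near the front edge of the bench. A bystander, loose; origin under its centre.
- notebook: Closed dark notebook, 150 x 110 x 12 mm, lying at the left. A bystander, loose; origin under its centre.
Mind the look-alikes: they are no part of the job. Leave any green or yellow look-alike of the part that bears cassette_3_center alone.

How it is judged:
By the outcome, as a careful person would: the job done as asked, in the order asked, and still so for the second after the job is handed in, with the robot touching nothing.
It also fails if it takes over 69 s, if anything falls off the work surface, if the arm or the gripper's body presses on something with over 40 N, if the wrist force passes 120 N, or if a joint passes its speed limit or range.

## Robot

A 7-joint arm with a two-finger parallel gripper is mounted at the origin on a cart in front of the work surface, level with it; the furniture and walls round the work are solid. World frame = base frame: x ahead of the robot, y to its left, z up, the work surface at z = 0. Lengths are in m, angles in rad, forces in N, time in s.
With the tool pointing down it reaches from about 0.425 to 0.925 m from the base axis. Payload 6.8 kg.
Tool frame: the origin (TCP) lies at the very end of the fingers, on their centre line; the grasp point (between the pads) lies 19 mm behind it (bot.grasp_offset is the distance from the TCP to the grasp point, in m); z points along the fingers, y is the direction in which the jaws open and shut (so a half turn about z gives the same grasp; the last joint's range is limited). The gripper opens to 85 mm and grips with 20 to 120 N. Pads are 22 mm wide; open, the fingers measure 114 mm over their backs; the gripper's body (76 mm by 85 mm) begins 54 mm behind the grasp point. The pads swing forward as they close: fully open they stand 13 mm farther back than shut.
Start: joints at [-1.409, 0.477, 0.022, 1.555, -0.011, 1.109, -0.083], TCP at [0.18, 0.651, 0.231] pointing down, gripper open.
Joint ranges: [-2.96, 2.96], [-0.34, 2.1], [-1.41, 1.46], [0.24, 2.44], [-1.37, 4.51], [0.17, 1.92], [-2.96, 2.96]. Speed limits (rad/s): [2.39, 2.39, 3.14, 3.14, 3.14, 3.14, 3.14].

## Interface

Orientations are given as a unit quaternion [w, x, y, z].
In Python, from station import monitor, cams, bot, finder gives the robot as it stands.
- The arm moves only by the tool jog_arm, never from a script. Its argument "plan" is a list of rows, each an object of numbers: "x", "y", "z": the shift along the tool's x, y, z as a fraction of full scale; "wx", "wy", "wz": the turn, a rotation vector about the tool's x, y, z as a fraction of full scale. A call has 1 to 12 rows; each row is the pose to reach, as a shift and turn from the pose measured when the call began, along the tool's axes at that moment, turning the shorter way round; what a row does not reach only later rows make up. Full scale, the value 1, is 20 cm for a shift and 180 degrees for a turn. A row lasts 1/12 s, in which the tool goes at most 41.7 mm and 7.16 degrees, less where a joint would pass 70% of its speed; a pose out of reach is approached as far as the arm can. A call with a number of a shift or a turn outside -1 to 1 is refused whole. A call with a gripper value outside its range is refused whole. "hand" is the opening, from -1 (shut) to 1 (fully open), set as the call begins (left out, the last holds). The fingers move at their own pace and stop on an object; "grip_force" is the grip in N (left out, the last holds). Time passes only in rows, so rows that repeat a pose let the fingers close. It gives the time, the measured TCP pose, the force and the opening at its end, in the units of the state.
- monitor.get_obs(): the state, without advancing time (a new reading comes with each control period).
- cams.read_camera(name): name is "side" or "top"; returns the picture (400x640x3 uint8, red, green, blue); there is no depth.
- cams.get_calibration(name): a dict with "fx", "fy", "cx", "cy" (pixels), "extrinsics" (4x4, takes a point from world to camera coordinates). Camera axes: x right, y down, z forward; pixel columns grow to the right and rows downward; lengths in m; the calibration is good to about 2 mm. A picture is of the moment at which its call begins. get_calibration takes no time and is no camera call.
- bot.hand_in(): hands the job in, once; it reports no verdict.
Trained networks look in the newest picture that a camera, given by its name, has taken for a name from the list of things; names that differ only in an ending like _2 or _b are one class to them, and where a whole thing is asked for, a point or a joint stands for the part that bears it (a point fixed in the world has none). Each returns a list of dicts, best first, with "confidence" (0 to 1); they miss things now and then, are a little off and sometimes report something else, mostly with a low value. They report only what shows in the picture. A call takes as long as a camera call. They do not tell look-alikes from the thing itself.
- finder.find_in(camera, target): "bbox" ([left, top, width, height] in pixels, round what is visible of it).
- finder.place_of(camera, target): "location" ([column, row] in pixels: a listed point, or the origin of a listed thing).
The state is a dict: "t": time; "q": joint angles; "joint_vel": joint speeds; "joint_torque": joint torques, N m; "eef_pos": TCP position; "tool_rot": TCP orientation; "contact_force": force on the tool from outside, world axes, zero at the start; "torque": the same for the moment, N m; "gripper_width": opening from 0.0 (shut) to 1.0 (fully open).
Only numpy, scipy, OpenCV 4.12 (cv2) and the standard library are available. Lean on these libraries where they do the work, as an engineer would, in place of code of your own. Each camera call takes 0.05 s, during which the arm holds its last target. There are 200 camera calls.

## Working session

There is one attempt and no reset: what is moved stays moved. The work goes in short steps, Python scripts to look and compute and a tool call to move; the robot and the scene stay as the last step left them, time stands still between calls to the robot, and variables do not carry over. Pictures are saved under pics/ and viewed, about 8 in all and at most 12, crops included, and the job is handed in when it is done.

Besides the shell and the picture viewer there is one more tool, called after ">>>" as name([rows], argument=value, ...), one row to a line, values as JSON. jog_arm: Moves the arm, as the interface text tells. Shift numbers are shares of 20 cm and turn numbers shares of 180 degrees, none past 1 either way. Its arguments: {"type":"object","properties":{"plan":{"type":"array","items":{"type":"object","properties":{"x":{"type":"number","minimum":-1,"maximum":1},"y":{"type":"number","minimum":-1,"maximum":1},"z":{"type":"number","minimum":-1,"maximum":1},"wx":{"type":"number","minimum":-1,"maximum":1},"wy":{"type":"number","minimum":-1,"maximum":1},"wz":{"type":"number","minimum":-1,"maximum":1}}}},"hand":{"type":"number"},"grip_force":{"type":"number"}},"required":["plan"]}

```bash
mkdir -p pics; ls; python3 - <<'E'
from station import monitor, cams, bot, finder
import cv2, numpy as np
for n in ("top","side"):
    im=cams.read_camera(n); cv2.imwrite(f"pics/{n}0.png",im[:,:,::-1])
    c=cams.get_calibration(n); print(n,c)
print(monitor.get_obs(), bot.grasp_offset)
E
```

```text
pics
top {'fx': 474.0078940497254, 'fy': 474.0078940497254, 'cx': 317.0744941034223, 'cy': 205.00410989149822, 'extrinsics': array([[-0.04817983, -0.99883573,  0.00242749,  0.15134614],
       [-0.9780879 ,  0.04668595, -0.20289034,  0.53972207],
       [ 0.20254079, -0.01214953, -0.97919846,  1.45563869],
       [ 0.        ,  0.        ,  0.        ,  1.        ]])}
side {'fx': 501.05043519106346, 'fy': 501.05043519106346, 'cx': 320.8724876315172, 'cy': 197.61529504636994, 'extrinsics': array([[ 0.87166351, -0.49006712, -0.00607746, -0.3695324 ],
       [-0.25542521, -0.44366199, -0.85902387,  0.2712252 ],
       [ 0.41828302,  0.7503321 , -0.51189946,  1.07412283],
       [ 0.        ,  0.        ,  0.        ,  1.        ]])}
{'t': 0.1, 'q': array([-1.40912595,  0.47771526,  0.02232653,  1.55632818, -0.01150806,
        1.10928495, -0.08309535]), 'joint_vel': array([-0.00051417, -0.00403832,  0.00083534, -0.00232497,  0.00097054,
        0.0014479 , -0.00122237]), 'joint_torque': array([ 4.80298069e-03, -5.97763002e+01,  1.61371417e+00, -2.81950647e+01,
        1.27968934e-02,  5.09375022e-03, -6.95450822e-06]), 'eef_pos': array([0.17975358, 0.65008836, 0.23043438]), 'tool_rot': array([-5.74835577e-05,  1.34458835e-01,  9.90918854e-01, -8.01932844e-04]), 'contact_force': array([ 0.79261236, -0.12116812, -0.17808865]), 'torque': array([0.00088533, 0.01206503, 0.00801817]), 'gripper_width': 0.9961885063431819} 0.0187
```

View pics/top0.png

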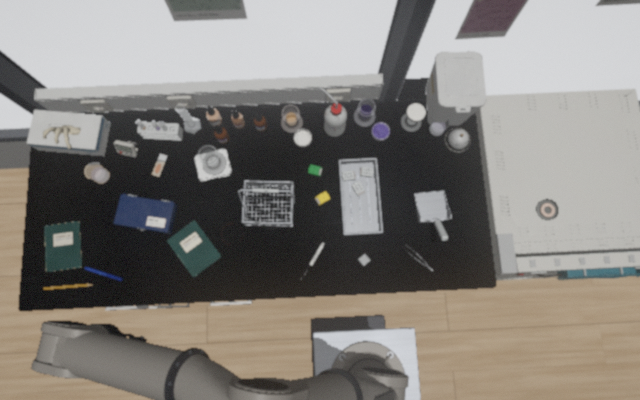

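View pics/side0.png

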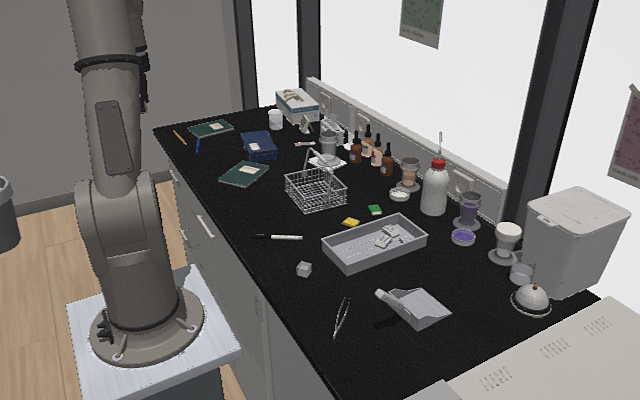

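Top view: basket (267,203), pan (361,196) with white cassettes at about (360,178), and scoop (433,207) with its handle at (441,230). The green (315,170) and yellow (322,198) cassettes are the look-alikes and stay untouched. The marker, forceps and box are at the front edge.

```bash
cat > h.py <<'E'
from station import monitor, cams, bot, finder
import cv2, numpy as np
from scipy.spatial.transform import Rotation as R
from scipy.optimize import least_squares
C={n:cams.get_calibration(n) for n in ("top","side")}
def proj(n,P):
    c=C[n];p=np.atleast_2d(P)@c["extrinsics"][:3,:3].T+c["extrinsics"][:3,3]
    return np.c_[c["fx"]*p[:,0]/p[:,2]+c["cx"],c["fy"]*p[:,1]/p[:,2]+c["cy"]]
def back(n,uv,z):
    c=C[n];E=c["extrinsics"];d=E[:3,:3].T@np.array([(uv[0]-c["cx"])/c["fx"],(uv[1]-c["cy"])/c["fy"],1]);o=-E[:3,:3].T@E[:3,3]
    return o+d*(z-o[2])/d[2]
def tri(ut,us):
    return least_squares(lambda P:np.r_[proj("top",P)[0]-ut,proj("side",P)[0]-us],[.5,0,.05]).x
def rot(q): return R.from_quat([q[1],q[2],q[3],q[0]])
def plan(pos,Rm):
    """fractions for jog from current pose to world target pos, rotation matrix Rm (tool axes in columns)"""
    o=monitor.get_obs();R0=rot(o["tool_rot"])
    s=R0.inv().apply(np.array(pos)-o["eef_pos"])/.2
    w=(R0.inv()*R.from_matrix(Rm)).as_rotvec()/np.pi
    return np.round(s,3),np.round(w,3),'rows',round(max(np.linalg.norm(s)*.2/.0417,np.degrees(np.linalg.norm(w)*np.pi)/7.16),1)
E
python3 - <<'E'
from h import *
t=cams.read_camera("top");s=cams.read_camera("side")
Z={}
for n in ["pan","scoop","scoop_grip","scoop_lip","cassette_1_center","basket","bail_bar","forceps","marker_black","coverslip_box","notebook"]:
    out=[]
    for c in("top","side"):
        r=finder.place_of(c,n)
        out.append([(np.round(d["location"],1).tolist(),round(d["confidence"],2)) for d in r[:(5 if "cass" in n else 2)]])
    print(n,out)
    if "cass" in n:
        for k,c in enumerate(("top","side")): print([back(c,a,.009).round(3).tolist() for a,_ in out[k]])
    elif out[0] and out[1]: print("   tri",tri(out[0][0][0],out[1][0][0]).round(3), "z0:",back("top",out[0][0][0],0).round(3),back("side",out[1][0][0],0).round(3))
print(monitor.get_obs()["t"])
a=cv2.resize(t[140:260,225:465],None,fx=3.3,fy=3.3,interpolation=3)
cv2.imwrite("pics/c1.png",a[:,:,::-1])
b=cv2.resize(s[140:340,270:470],None,fx=3,fy=3,interpolation=3)
cv2.imwrite("pics/c2.png",b[:,:,::-1])
E
```

```text
pan [[([359.7, 198.7], 0.71)], [([374.7, 243.8], 0.91)]]
   tri [ 0.572 -0.017  0.016] z0: [ 0.572 -0.018  0.   ] [ 0.586 -0.     0.   ]
scoop [[([430.6, 204.4], 0.83)], [([417.8, 308.4], 0.66)]]
   tri [ 0.536 -0.247 -0.001] z0: [ 0.542 -0.251  0.   ] [ 0.531 -0.248  0.   ]
scoop_grip [[([440.3, 233.6], 0.72)], [([393.0, 300.1], 0.65)]]
   tri [ 0.444 -0.259  0.071] z0: [ 0.443 -0.273  0.   ] [ 0.499 -0.199  0.   ]
scoop_lip [[([429.8, 190.9], 0.97)], [([436.8, 301.7], 0.87)]]
   tri [ 0.585 -0.251 -0.002] z0: [ 0.588 -0.252  0.   ] [ 0.582 -0.252  0.   ]
cassette_1_center [[([365.9, 173.6], 0.69)], [([404.0, 240.5], 0.51)]]
[[0.655, -0.043, 0.009]]
[[0.654, -0.036, 0.009]]
basket [[([270.9, 205.1], 0.84)], [([314.4, 197.3], 0.64)]]
   tri [0.56  0.278 0.007] z0: [0.565 0.277 0.   ] [0.564 0.289 0.   ]
bail_bar [[([263.9, 189.1], 0.49), ([360.0, 261.5], 0.49)], []]
forceps [[([418.9, 253.3], 0.59)], [([341.4, 319.5], 0.62)]]
   tri [ 0.372 -0.193 -0.002] z0: [ 0.382 -0.197  0.   ] [ 0.366 -0.193  0.   ]
marker_black [[([311.1, 258.2], 0.6)], [([275.5, 241.1], 0.78)]]
   tri [ 0.377  0.155 -0.012] z0: [0.383 0.152 0.   ] [0.365 0.141 0.   ]
coverslip_box [[], [([306.2, 274.4], 0.67)]]
notebook [[([191.4, 247.1], 0.91)], [([247.6, 176.0], 0.95), ([370.8, 245.7], 0.51)]]
   tri [ 0.443  0.541 -0.012] z0: [0.438 0.539 0.   ] [0.439 0.519 0.   ]
1.3
```

View pics/c1.png

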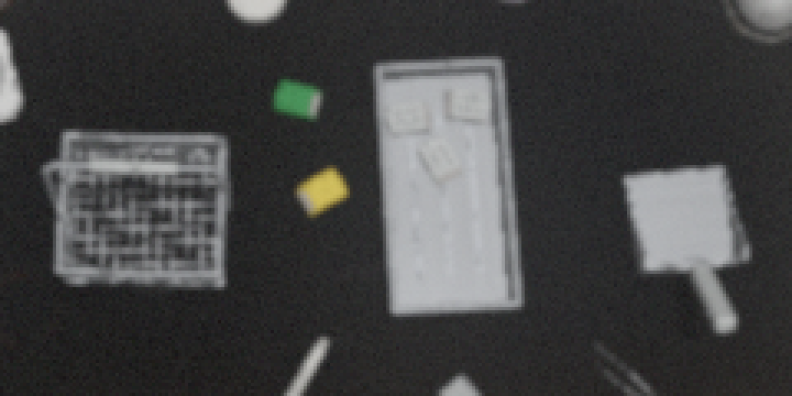

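View pics/c2.png

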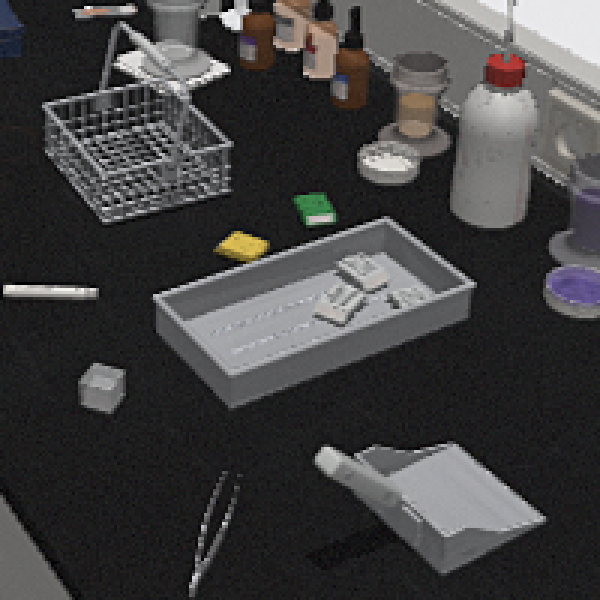

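```bash
cat > fit.py <<'E'
from h import *
T=lambda x,y:("top",225+x/3.3-.35,140+y/3.3-.35)
S=lambda x,y:("side",270+x/3-.33,140+y/3-.33)
def fit(obs,x0):
    def res(p,full=False):
        r=[]
        for (c,u,v),P in obs:
            q=R.from_euler('z',p[2]).apply(P)+[p[0],p[1],0]; r.append(proj(c,q)[0]-[u,v])
        return np.ravel(r)
    s=least_squares(res,x0,loss='soft_l1',f_scale=1.5); return s.x.round(4),res(s.x).reshape(-1,2).round(1).tolist()
if __name__=="__main__":
    a,b=.122,.060
    print("pan",*fit([(T(377,64),(a,b,.036)),(T(502,59),(a,-b,.036)),(T(392,314),(-a,b,.036)),(T(523,306),(-a,-b,.036)),
     (S(155,298),(-a,b,.036)),(S(388,219),(a,b,.036)),(S(476,284),(a,-b,.036)),(S(232,375),(-a,-b,.036)),(S(233,406),(-a,-b,0))],[.57,-.02,0]))
    a,b=.068,.078
    print("basket",*fit([(T(63,132),(a,b,.06)),(T(227,136),(a,-b,.06)),(T(56,276),(-a,b,.06)),(T(223,287),(-a,-b,.06)),
     (S(43,103),(-a,b,.06)),(S(231,148),(a,-b,.06)),(S(103,172),(-a,-b,.06))],[.56,.28,0]))
    a,b=.05,.05
    print("scoop",*fit([(T(625,177),(a,b,0)),(T(723,167),(a,-b,0)),(T(643,271),(-a,b,.036)),(T(750,260),(-a,-b,.036)),
     (S(455,445),(a,b,0)),(S(545,520),(a,-b,0)),(S(443,572),(-a,-b,0))],[.54,-.25,0]))
    print("handle end",tri(T(727,328)[1:],S(328,460)[1:]))
    for p in ((407,117),(468,103),(440,160)): print("cas",back("top",T(*p)[1:],.016).round(3))
    for p in ((362,272),(408,300),(340,303)): print("casS",back("side",S(*p)[1:],.013).round(3))
    print("bail ends", tri(T(50,167)[1:],S(120,27)[1:]).round(3),tri(T(226,164)[1:],S(186,90)[1:]).round(3))
E
python3 fit.py
```

```text
pan [ 0.5752 -0.0158  0.0036] [[0.4, 1.3], [-1.1, 1.0], [0.6, -1.1], [-1.6, -0.6], [1.0, -0.1], [0.2, 0.4], [-0.7, 0.4], [0.4, -0.3], [-0.3, 1.2]]
basket [ 0.5618  0.282  -0.084 ] [[0.8, 1.0], [-0.3, 1.5], [0.1, -0.8], [-1.1, -2.4], [-0.1, 0.5], [0.4, -0.9], [-0.2, 1.3]]
scoop [ 0.5339 -0.2496  0.0454] [[-0.6, 0.2], [-0.5, 0.5], [0.4, -0.6], [-1.2, -0.1], [-0.2, -0.3], [0.7, 0.4], [-0.1, 1.2]]
handle end [ 0.4127702  -0.25741462  0.10419079]
cas [0.651 0.018 0.016]
cas [ 0.662 -0.045  0.016]
cas [ 0.605 -0.013  0.016]
casS [0.647 0.015 0.013]
casS [ 0.656 -0.04   0.013]
casS [ 0.602 -0.014  0.013]
bail ends [0.588 0.359 0.129] [0.577 0.199 0.133]
```

The three white cassettes are in the pan at crop pixels (407,117), (468,103) and (440,160). The green and yellow look-alikes lie outside it. The bail already leans about 0.27 rad towards +x, so I'll fold it to +x.

```bash
python3 - <<'E'
from h import *
print(plan([.53,.282,.2],np.diag([-1,1,-1.])), plan([.36,.46,.22],np.diag([-1,1,-1.])))
E
```

```text
(array([-2.178, -1.31 ,  0.157]), array([ 0.   , -0.   , -0.086]), 'rows', np.float64(12.2)) (array([-1.122, -0.679,  0.057]), array([ 0.   , -0.   , -0.086]), 'rows', np.float64(6.3))
```

>>> jog_arm([
  {"x": -1.0,"y": -0.6,"z": 0.06,"wz": -0.086},
  {"x": -1.0,"y": -0.6,"z": 0.06,"wz": -0.086},
  {"x": -1.0,"y": -0.6,"z": 0.06,"wz": -0.086},
  {"x": -1.0,"y": -0.6,"z": 0.06,"wz": -0.086},
  {"x": -1.0,"y": -0.6,"z": 0.06,"wz": -0.086},
  {"x": -1.0,"y": -0.6,"z": 0.06,"wz": -0.086},
  {"x": -1.0,"y": -0.6,"z": 0.06,"wz": -0.086},
], hand=-1)

```text
invalid input at $.plan[0]: expected keys x, y, z, wx, wy, wz
```

```bash
python3 - <<'E'
from h import *
o=monitor.get_obs();print(o["t"],o["eef_pos"],o["q"].round(2),o["contact_force"]);print(plan([.525,.282,.2],np.diag([-1,1,-1.])))
E
```

```text
1.3 [0.17991795 0.65060769 0.23133854] [-1.41  0.48  0.02  1.56 -0.01  1.11 -0.08] [ 0.42794716  0.48272922 -1.36640256]
(array([-2.154, -1.316,  0.157]), array([ 0.   , -0.   , -0.086]), 'rows', np.float64(12.1))
```

>>> jog_arm([
  {"x": -1,"y": -0.6,"z": 0.06,"wx": 0,"wy": 0,"wz": -0.086},
  {"x": -1,"y": -0.6,"z": 0.06,"wx": 0,"wy": 0,"wz": -0.086},
  {"x": -1,"y": -0.6,"z": 0.06,"wx": 0,"wy": 0,"wz": -0.086},
  {"x": -1,"y": -0.6,"z": 0.06,"wx": 0,"wy": 0,"wz": -0.086},
  {"x": -1,"y": -0.6,"z": 0.06,"wx": 0,"wy": 0,"wz": -0.086},
  {"x": -1,"y": -0.6,"z": 0.06,"wx": 0,"wy": 0,"wz": -0.086},
  {"x": -1,"y": -0.6,"z": 0.06,"wx": 0,"wy": 0,"wz": -0.086},
], hand=-1)

```text
t: 1.88
eef_pos: [0.3468, 0.4755, 0.2193]
tool_rot: [0.001, 0.005, 1.0, -0.001]
contact_force: [0.7, 0.2, -0.7]
gripper_width: 0.01
```

```bash
python3 - <<'E'
from h import *
o=monitor.get_obs();print(o["t"],o["eef_pos"],o["q"].round(2),o["contact_force"]);print(plan([.525,.282,.2],np.diag([-1,1,-1.])))
E
```

```text
1.8833 [0.34684995 0.47554947 0.21929097] [-1.07  0.35  0.02  1.78 -0.01  1.01  0.52] [ 0.73540103  0.17454987 -0.70311094]
(array([-0.9  , -0.959,  0.102]), array([-0.001,  0.001, -0.003]), 'rows', np.float64(6.3))
```

>>> jog_arm([
  {"x": -0.9,"y": -0.96,"z": 0.1,"wx": 0,"wy": 0,"wz": 0},
  {"x": -0.9,"y": -0.96,"z": 0.1,"wx": 0,"wy": 0,"wz": 0},
  {"x": -0.9,"y": -0.96,"z": 0.1,"wx": 0,"wy": 0,"wz": 0},
  {"x": -0.9,"y": -0.96,"z": 0.1,"wx": 0,"wy": 0,"wz": 0},
  {"x": -0.9,"y": -0.96,"z": 0.1,"wx": 0,"wy": 0,"wz": 0},
  {"x": -0.9,"y": -0.96,"z": 0.1,"wx": 0,"wy": 0,"wz": 0},
  {"x": -0.9,"y": -0.96,"z": 0.1,"wx": 0,"wy": 0,"wz": 0},
  {"x": -0.9,"y": -0.96,"z": 0.3,"wx": 0,"wy": 0,"wz": 0},
  {"x": -0.9,"y": -0.96,"z": 0.5,"wx": 0,"wy": 0,"wz": 0},
  {"x": -0.9,"y": -0.96,"z": 0.6,"wx": 0,"wy": 0,"wz": 0},
  {"x": -0.9,"y": -0.96,"z": 0.62,"wx": 0,"wy": 0,"wz": 0},
  {"x": -0.9,"y": -0.96,"z": 0.62,"wx": 0,"wy": 0,"wz": 0},
])

```text
t: 2.88
eef_pos: [0.5243, 0.2815, 0.0951]
tool_rot: [0.0, 0.005, 1.0, -0.002]
contact_force: [0.2, -0.3, 0.3]
gripper_width: 0.004
```

>>> jog_arm([
  {"x": -0.1,"y": 0,"z": 0,"wx": 0,"wy": 0,"wz": 0},
  {"x": -0.2,"y": 0,"z": 0,"wx": 0,"wy": 0,"wz": 0},
  {"x": -0.27,"y": 0,"z": 0,"wx": 0,"wy": 0,"wz": 0},
  {"x": -0.34,"y": 0,"z": 0,"wx": 0,"wy": 0,"wz": 0},
  {"x": -0.41,"y": 0,"z": 0,"wx": 0,"wy": 0,"wz": 0},
  {"x": -0.48,"y": 0,"z": 0,"wx": 0,"wy": 0,"wz": 0},
  {"x": -0.54,"y": 0,"z": 0,"wx": 0,"wy": 0,"wz": 0},
  {"x": -0.6,"y": 0,"z": 0,"wx": 0,"wy": 0,"wz": 0},
  {"x": -0.6,"y": 0,"z": 0,"wx": 0,"wy": 0,"wz": 0},
  {"x": -0.5,"y": 0,"z": -0.2,"wx": 0,"wy": 0,"wz": 0},
  {"x": -0.4,"y": 0,"z": -0.4,"wx": 0,"wy": 0,"wz": 0},
  {"x": -0.3,"y": -0.2,"z": -0.5,"wx": 0,"wy": 0,"wz": 0},
])

```text
t: 3.88
eef_pos: [0.5881, 0.2587, 0.1949]
tool_rot: [0.003, -0.0, 1.0, 0.002]
contact_force: [1.7, 0.9, 1.1]
gripper_width: 0.001
```

```bash
python3 - <<'E'
from h import *
o=monitor.get_obs();print(o["t"],o["eef_pos"],o["q"].round(2),o["contact_force"])
s=cams.read_camera("side");t=cams.read_camera("top")
a=cv2.resize(s[120:280,260:460],None,fx=2.5,fy=2.5);b=cv2.resize(t[120:280,220:330],None,fx=2.5,fy=2.5)
cv2.imwrite("pics/b1.png",np.hstack([a,b])[:,:,::-1])
E
```

```text
3.8833 [0.58810759 0.25867153 0.19488413] [-0.6   0.46  0.12  1.69 -0.06  1.    1.11] [1.6841504  0.88925496 1.1393439 ]
```

View pics/b1.png

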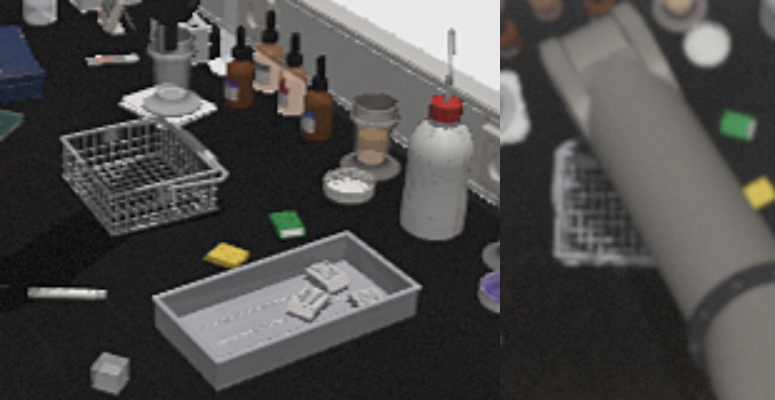

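The bail now lies beside the far (+x) rim: its sleeve is at about (205,150) in the crop, and the mouth is open. Next I fetch the scoop.

>>> jog_arm([
  {"x": 0.35,"y": -1,"z": 0,"wx": 0,"wy": 0,"wz": 0},
  {"x": 0.35,"y": -1,"z": 0,"wx": 0,"wy": 0,"wz": 0},
  {"x": 0.35,"y": -1,"z": 0,"wx": 0,"wy": 0,"wz": 0},
  {"x": 0.35,"y": -1,"z": 0,"wx": 0,"wy": 0,"wz": 0},
  {"x": 0.35,"y": -1,"z": 0,"wx": 0,"wy": 0,"wz": 0},
  {"x": 0.35,"y": -1,"z": 0,"wx": 0,"wy": 0,"wz": 0},
])

```text
t: 4.48
eef_pos: [0.5146, 0.0405, 0.1979]
tool_rot: [0.004, 0.01, 1.0, -0.002]
contact_force: [-0.4, -0.4, 0.5]
gripper_width: 0.003
```

>>> jog_arm([
  {"x": 0.25,"y": -1,"z": 0,"wx": 0,"wy": 0,"wz": 0},
  {"x": 0.25,"y": -1,"z": 0,"wx": 0,"wy": 0,"wz": 0},
  {"x": 0.25,"y": -1,"z": 0,"wx": 0,"wy": 0,"wz": 0},
  {"x": 0.25,"y": -1,"z": 0,"wx": 0,"wy": 0,"wz": 0},
  {"x": 0.25,"y": -1,"z": 0,"wx": 0,"wy": 0,"wz": 0},
  {"x": 0.25,"y": -1,"z": 0,"wx": 0,"wy": 0,"wz": 0},
], hand=1)

```text
t: 4.98
eef_pos: [0.4583, -0.1652, 0.1998]
tool_rot: [0.005, 0.015, 1.0, -0.003]
contact_force: [0.1, -0.4, 0.8]
gripper_width: 0.846
```

```bash
cat >> h.py <<'E'
def pose(grip,yaw,pitch,phi=15):
    """TCP pose for scoop_grip at grip; pitch = lip-down deg; phi = tool forward lean when scoop flat"""
    s,c=np.sin(np.radians(phi)),np.cos(np.radians(phi))
    T=np.c_[[-c,0,-s],[0,1,0],[s,0,-c]]
    Rm=R.from_euler('z',yaw).as_matrix()@R.from_euler('y',pitch,degrees=True).as_matrix()@T
    return np.array(grip)+.0187*Rm[:,2],Rm
def lip2grip(lip,yaw,pitch):
    return np.array(lip)+(R.from_euler('z',yaw)*R.from_euler('y',pitch,degrees=True)).apply([-.14,0,.072])
E
python3 - <<'E'
from h import *
o=monitor.get_obs();print(o["t"],o["eef_pos"],o["q"].round(2),o["contact_force"])
g=np.array([.444,-.2537,.072]);p,Rm=pose(g,.045,0)
print(p, plan(p-.09*Rm[:,2],Rm),plan(p,Rm))
E
```

```text
4.9833 [ 0.4583138  -0.16524565  0.19979517] [-0.06  0.2   0.31  2.05 -0.07  0.89  1.84] [ 0.07729836 -0.44705447  0.84392612]
[ 0.44883502 -0.25348228  0.05393719] (array([ 0.153, -0.449,  0.296]), array([-0.005, -0.08 , -0.023]), 'rows', np.float64(2.7)) (array([ 0.041, -0.438,  0.732]), array([-0.005, -0.08 , -0.023]), 'rows', np.float64(4.1))
```

>>> jog_arm([
  {"x": 0.15,"y": -0.2,"z": 0.1,"wx": -0.005,"wy": -0.05,"wz": -0.023},
  {"x": 0.153,"y": -0.449,"z": 0.296,"wx": -0.005,"wy": -0.08,"wz": -0.023},
  {"x": 0.153,"y": -0.449,"z": 0.296,"wx": -0.005,"wy": -0.08,"wz": -0.023},
  {"x": 0.153,"y": -0.449,"z": 0.296,"wx": -0.005,"wy": -0.08,"wz": -0.023},
  {"x": 0.153,"y": -0.449,"z": 0.296,"wx": -0.005,"wy": -0.08,"wz": -0.023},
])

```text
t: 5.4
eef_pos: [0.4229, -0.2573, 0.1399]
tool_rot: [0.129, -0.019, 0.991, 0.002]
contact_force: [-0.7, -0.2, 0.4]
gripper_width: 1.001
```

```bash
python3 - <<'E'
from h import *
o=monitor.get_obs();print(o["t"],o["eef_pos"],o["q"].round(2),o["contact_force"],o["gripper_width"])
g=np.array([.444,-.2537,.072]);p,Rm=pose(g,.045,0)
print(plan(p,Rm))
E
```

```text
5.4 [ 0.42290381 -0.25731761  0.13989812] [ 0.26  0.22  0.29  2.24 -0.42  0.51  2.48] [-0.72716541 -0.21950902  0.43599028] 1.0009415529327423
(array([-0.016,  0.015,  0.449]), array([-0.001, -0.001, -0.002]), 'rows', np.float64(2.2))
```

>>> jog_arm([
  {"x": -0.016,"y": 0.015,"z": 0.15,"wx": 0,"wy": 0,"wz": 0},
  {"x": -0.016,"y": 0.015,"z": 0.3,"wx": 0,"wy": 0,"wz": 0},
  {"x": -0.016,"y": 0.015,"z": 0.45,"wx": 0,"wy": 0,"wz": 0},
  {"x": -0.016,"y": 0.015,"z": 0.45,"wx": 0,"wy": 0,"wz": 0},
  {"x": -0.016,"y": 0.015,"z": 0.45,"wx": 0,"wy": 0,"wz": 0},
])

```text
t: 5.82
eef_pos: [0.4493, -0.252, 0.0536]
tool_rot: [0.129, -0.019, 0.991, 0.003]
contact_force: [-0.6, 0.3, 0.5]
gripper_width: 0.998
```

```bash
python3 - <<'E'
from h import *
o=monitor.get_obs();print(o["t"],o["eef_pos"],o["q"].round(2),o["contact_force"],o["gripper_width"])
g=np.array([.444,-.2537,.072]);p,Rm=pose(g,.045,0)
print(plan(p,Rm))
s=cams.read_camera("side")
cv2.imwrite("pics/g1.png",cv2.resize(s[220:350,330:490],None,fx=4,fy=4,interpolation=3)[:,:,::-1])
E
```

```text
5.8167 [ 0.44926987 -0.25203572  0.05360473] [ 0.36  0.41  0.14  2.24 -0.61  0.32  2.65] [-0.55449582  0.34812176  0.50963336] 0.9980971798308297
(array([ 0.002, -0.007, -0.002]), array([-0.   , -0.001, -0.002]), 'rows', np.float64(0.1))
```

View pics/g1.png

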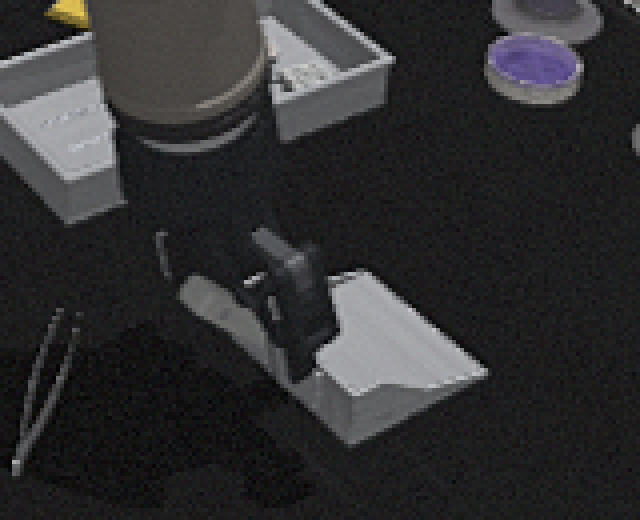

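The handle lies between the open fingers (handle end about (200,300), fingertip about (300,375) in the crop). Closing.

>>> jog_arm([
  {"x": 0,"y": 0,"z": 0,"wx": 0,"wy": 0,"wz": 0},
  {"x": 0,"y": 0,"z": 0,"wx": 0,"wy": 0,"wz": 0},
  {"x": 0,"y": 0,"z": 0,"wx": 0,"wy": 0,"wz": 0},
  {"x": 0,"y": 0,"z": 0,"wx": 0,"wy": 0,"wz": 0},
  {"x": 0,"y": 0,"z": 0,"wx": 0,"wy": 0,"wz": 0},
  {"x": 0,"y": 0,"z": 0,"wx": 0,"wy": 0,"wz": 0},
  {"x": 0,"y": 0,"z": 0,"wx": 0,"wy": 0,"wz": 0},
  {"x": 0,"y": 0,"z": 0,"wx": 0,"wy": 0,"wz": 0},
], hand=-1, grip_force=110)

```text
t: 6.53
eef_pos: [0.4497, -0.253, 0.0556]
tool_rot: [0.13, -0.019, 0.991, 0.003]
contact_force: [-3.6, 0.2, 10.1]
gripper_width: 0.215
```

>>> jog_arm([
  {"x": -0.05,"y": 0,"z": -0.2,"wx": 0,"wy": 0,"wz": 0},
  {"x": -0.11,"y": 0,"z": -0.4,"wx": 0,"wy": 0,"wz": 0},
  {"x": -0.16,"y": 0,"z": -0.6,"wx": 0,"wy": 0,"wz": 0},
  {"x": -0.16,"y": 0,"z": -0.6,"wx": 0,"wy": 0,"wz": 0},
  {"x": -0.16,"y": 0,"z": -0.6,"wx": 0,"wy": 0,"wz": 0},
])

```text
t: 6.95
eef_pos: [0.4509, -0.2534, 0.1822]
tool_rot: [0.133, -0.02, 0.991, 0.002]
contact_force: [-0.1, 1.5, -3.0]
gripper_width: 0.214
```

```bash
python3 - <<'E'
from h import *
o=monitor.get_obs();print(o["t"],o["eef_pos"],o["q"].round(2),o["contact_force"],o["torque"],o["gripper_width"])
s=cams.read_camera("side");t=cams.read_camera("top")
for n in ("scoop_lip","scoop"):
  r=[finder.place_of(c,n) for c in("top","side")]
  print(n,[[(x["location"],x["confidence"]) for x in q[:2]] for q in r])
  if all(r): print(tri(r[0][0]["location"],r[1][0]["location"]))
a=cv2.resize(s[180:330,330:490],None,fx=2.7,fy=2.7,interpolation=3);b=cv2.resize(t[150:240,390:480],None,fx=4,fy=4.5,interpolation=3)
cv2.imwrite("pics/g2.png",np.hstack([a,b])[:,:,::-1])
E
```

```text
6.95 [ 0.45092534 -0.25338676  0.18216222] [ 0.14  0.18  0.37  2.16 -0.35  0.61  2.38] [-0.1331422   1.46278622 -3.01157793] [0.00620039 0.50703752 0.01064278] 0.2141065882764962
scoop_lip [[([441.2, 180.5], 0.92)], [([442.5, 254.5], 0.96)]]
[ 0.58204995 -0.25201585  0.13383731]
scoop [[([436.2, 195.5], 0.68)], [([423.9, 262.1], 0.95)]]
[ 0.54272931 -0.23838197  0.11890841]
```

View pics/g2.png

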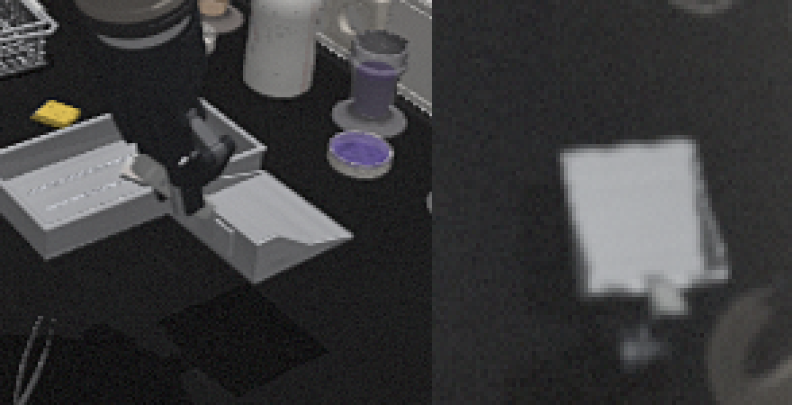

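```bash
python3 - <<'E'
from h import *
S=lambda x,y:("side",330+x/2.7-.3,180+y/2.7-.3); T=lambda x,y:("top",390+(x-432)/4-.37,150+y/4.5-.4)
a=.05
obs=[(S(352,236),(a,-a,0)),(S(255,282),(-a,-a,0)),(S(262,172),(a,a,0)),(T(562,152),(a,a,0)),(T(692,140),(a,-a,0)),(T(583,293),(-a,a,.036)),(T(727,275),(-a,-a,.036))]
f=lambda p:np.ravel([proj(c,R.from_euler('ZYX',p[3:]).apply(P)+p[:3])[0]-[u,v] for (c,u,v),P in obs])
s=least_squares(f,[.54,-.25,.13,0,0,0],loss='soft_l1');print(s.x.round(4),np.degrees(s.x[3:]).round(1),f(s.x).round(1))
o=monitor.get_obs();Rt=rot(o["tool_rot"]);Rs=R.from_euler('ZYX',s.x[3:])
print("tool in scoop:",(Rs.inv()*Rt).as_matrix().round(3),"tcp in scoop",Rs.inv().apply(o["eef_pos"]-s.x[:3]).round(4))
E
```

```text
[ 0.5342 -0.25    0.1278  0.0473 -0.0138 -0.0328] [ 2.7 -0.8 -1.9] [ 0.3 -0.5 -0.5  0.2  0.2  0.2 -0.2  0.6 -0.1  0.1  1.5 -0.6 -0.6  0. ]
tool in scoop: [[-0.97   0.009  0.242]
 [ 0.017  0.999  0.031]
 [-0.241  0.034 -0.97 ]] tcp in scoop [-0.085  -0.0001  0.0515]
```

The scoop is held firmly, close to the nominal grip (residual tilt about 1°). Next I plan the entry into the pan.

```bash
cat >> h.py <<'E'
TS=np.array([-.1345,0,.055])
def lp(lip,yaw,pitch,phi=15):
    Rs=R.from_euler('z',yaw)*R.from_euler('y',pitch,degrees=True)
    s,c=np.sin(np.radians(phi)),np.cos(np.radians(phi))
    return np.array(lip)+Rs.apply(TS), Rs.as_matrix()@np.c_[[-c,0,-s],[0,1,0],[s,0,-c]]
def show(L):
    o=monitor.get_obs();print("t",o["t"],"q",o["q"].round(2),"F",o["contact_force"].round(1),"w",round(o["gripper_width"],3))
    Rs=rot(o["tool_rot"])*R.from_matrix(lp([0,0,0],0,0)[1]).inv()
    e=Rs.as_euler('ZYX',degrees=True); print("lip now",(o["eef_pos"]-Rs.apply(TS)).round(4),"yaw,pitch,roll",e.round(1))
    for l in L:
        p,Rm=lp(*l);s,w,_,n=plan(p,Rm);print(l,"tcp",p.round(3),s.tolist(),w.tolist(),n)
E
python3 - <<'E'
from h import *
y=-.011
show([((.58,-.08,.12),0,15),((.572,y,.10),0,20),((.56,y,.03),0,20),((.56,y,.006),0,20),((.58,y,.004),0,14)])
E
```

```text
t 7.25 q [ 0.14  0.18  0.37  2.17 -0.35  0.61  2.38] F [-0.2  0.4 -2.1] w 0.217
lip now [ 0.5827 -0.2473  0.1226] yaw,pitch,roll [2.2 0.2 0.1]
((0.58, -0.08, 0.12), 0, 15) tcp [ 0.464 -0.08   0.208] [-0.146, 0.859, -0.115] [0.002, 0.082, 0.012] 4.2
((0.572, -0.011, 0.1), 0, 20) tcp [ 0.464 -0.011  0.198] [-0.146, 1.204, -0.061] [0.001, 0.11, 0.012] 5.8
((0.56, -0.011, 0.03), 0, 20) tcp [ 0.452 -0.011  0.128] [0.001, 1.206, 0.262] [0.001, 0.11, 0.012] 5.9
((0.56, -0.011, 0.006), 0, 20) tcp [ 0.452 -0.011  0.104] [0.032, 1.206, 0.378] [0.001, 0.11, 0.012] 6.1
((0.58, -0.011, 0.004), 0, 14) tcp [ 0.463 -0.011  0.09 ] [-0.001, 1.204, 0.458] [0.002, 0.077, 0.012] 6.2
```

>>> jog_arm([
  {"x": -0.04,"y": 0.2,"z": -0.1,"wx": 0,"wy": 0.03,"wz": 0.012},
  {"x": -0.15,"y": 0.4,"z": -0.11,"wx": 0,"wy": 0.06,"wz": 0.012},
  {"x": -0.15,"y": 0.6,"z": -0.11,"wx": 0,"wy": 0.08,"wz": 0.012},
  {"x": -0.15,"y": 0.8,"z": -0.11,"wx": 0,"wy": 0.1,"wz": 0.012},
  {"x": -0.15,"y": 0.95,"z": -0.1,"wx": 0,"wy": 0.11,"wz": 0.012},
  {"x": -0.15,"y": 1,"z": -0.1,"wx": 0,"wy": 0.11,"wz": 0.012},
  {"x": -0.15,"y": 1,"z": -0.1,"wx": 0,"wy": 0.11,"wz": 0.012},
])

```text
t: 7.83
eef_pos: [0.4649, -0.0461, 0.204]
tool_rot: [-0.045, -0.005, 0.999, 0.003]
contact_force: [0.0, 0.1, -1.4]
gripper_width: 0.211
```

```bash
python3 - <<'E'
from h import *
y=-.011
show([((.572,y,.09),0,20),((.56,y,.045),0,20),((.56,y,.006),0,20),((.58,y,.004),0,14)])
E
```

```text
t 7.8333 q [-0.29  0.22  0.3   2.02 -0.08  1.    1.64] F [ 0.   0.1 -1.4] w 0.211
lip now [ 0.5722 -0.0445  0.106 ] yaw,pitch,roll [ 0.7 20.2  0.4]
((0.572, -0.011, 0.09), 0, 20) tcp [ 0.464 -0.011  0.188] [-0.007, 0.175, 0.082] [0.002, -0.001, 0.003] 0.9
((0.56, -0.011, 0.045), 0, 20) tcp [ 0.452 -0.011  0.143] [0.033, 0.174, 0.312] [0.002, -0.001, 0.003] 1.7
((0.56, -0.011, 0.006), 0, 20) tcp [ 0.452 -0.011  0.104] [0.015, 0.173, 0.506] [0.002, -0.001, 0.003] 2.6
((0.58, -0.011, 0.004), 0, 14) tcp [ 0.463 -0.011  0.09 ] [-0.043, 0.172, 0.57] [0.002, -0.034, 0.003] 2.9
```

>>> jog_arm([
  {"x": -0.007,"y": 0.175,"z": 0.08,"wx": 0.002,"wy": 0,"wz": 0.003},
  {"x": 0.01,"y": 0.175,"z": 0.2,"wx": 0.002,"wy": 0,"wz": 0.003},
  {"x": 0.03,"y": 0.174,"z": 0.31,"wx": 0.002,"wy": 0,"wz": 0.003},
  {"x": 0.025,"y": 0.174,"z": 0.42,"wx": 0.002,"wy": 0,"wz": 0.003},
  {"x": 0.02,"y": 0.173,"z": 0.48,"wx": 0.002,"wy": 0,"wz": 0.003},
  {"x": 0.02,"y": 0.173,"z": 0.48,"wx": 0.002,"wy": 0,"wz": 0.003},
  {"x": 0.02,"y": 0.173,"z": 0.48,"wx": 0.002,"wy": 0,"wz": 0.003},
])

```text
t: 8.42
eef_pos: [0.4513, -0.012, 0.1083]
tool_rot: [-0.046, 0.0, 0.999, -0.001]
contact_force: [-0.5, 0.8, -1.4]
gripper_width: 0.216
```

```bash
python3 - <<'E'
from h import *
y=-.011
show([((.56,y,.002),0,18),((.57,y,.001),0,14),((.59,y,.001),0,11),((.61,y,.001),0,8),((.63,y,.001),0,5)])
E
```

```text
t 8.4167 q [-0.32  0.34  0.26  2.13 -0.13  0.78  1.59] F [-0.5  0.8 -1.4] w 0.216
lip now [ 0.5583 -0.0122  0.01  ] yaw,pitch,roll [-0.1 20.3 -0.1]
((0.56, -0.011, 0.002), 0, 18) tcp [ 0.449 -0.011  0.096] [0.005, 0.005, 0.063] [-0.0, -0.013, -0.0] 0.3
((0.57, -0.011, 0.001), 0, 14) tcp [ 0.453 -0.011  0.087] [-0.017, 0.005, 0.106] [-0.001, -0.035, -0.0] 0.9
((0.59, -0.011, 0.001), 0, 11) tcp [ 0.468 -0.011  0.081] [-0.098, 0.005, 0.13] [-0.001, -0.052, -0.0] 1.3
((0.61, -0.011, 0.001), 0, 8) tcp [ 0.484 -0.011  0.074] [-0.181, 0.005, 0.154] [-0.001, -0.068, -0.0] 1.7
((0.63, -0.011, 0.001), 0, 5) tcp [ 0.501 -0.011  0.068] [-0.265, 0.005, 0.18] [-0.001, -0.085, -0.0] 2.1
```

>>> jog_arm([
  {"x": 0.005,"y": 0.005,"z": 0.03,"wx": 0,"wy": -0.01,"wz": 0},
  {"x": 0.005,"y": 0.005,"z": 0.05,"wx": 0,"wy": -0.013,"wz": 0},
  {"x": 0.005,"y": 0.005,"z": 0.063,"wx": 0,"wy": -0.013,"wz": 0},
  {"x": 0.005,"y": 0.005,"z": 0.063,"wx": 0,"wy": -0.013,"wz": 0},
])

```text
t: 8.75
eef_pos: [0.4491, -0.0112, 0.0961]
tool_rot: [-0.026, 0.0, 1.0, -0.001]
contact_force: [-0.1, 0.2, -1.7]
gripper_width: 0.218
```

```bash
python3 - <<'E'
from h import *
y=-.011
show([((.57,y,.001),0,14),((.59,y,.001),0,11),((.61,y,.001),0,8),((.63,y,.001),0,5)])
s=cams.read_camera("side")
cv2.imwrite("pics/p1.png",cv2.resize(s[170:310,300:460],None,fx=4,fy=4,interpolation=3)[:,:,::-1])
E
```

```text
t 8.75 q [-0.32  0.34  0.25  2.17 -0.14  0.7   1.59] F [-0.1  0.2 -1.7] w 0.218
lip now [ 0.56   -0.0115  0.0022] yaw,pitch,roll [-0.1 18.  -0.1]
((0.57, -0.011, 0.001), 0, 14) tcp [ 0.453 -0.011  0.087] [-0.021, 0.001, 0.045] [-0.0, -0.022, -0.0] 0.6
((0.59, -0.011, 0.001), 0, 11) tcp [ 0.468 -0.011  0.081] [-0.101, 0.001, 0.072] [-0.0, -0.039, -0.0] 1.0
((0.61, -0.011, 0.001), 0, 8) tcp [ 0.484 -0.011  0.074] [-0.182, 0.001, 0.1] [-0.0, -0.055, -0.0] 1.4
((0.63, -0.011, 0.001), 0, 5) tcp [ 0.501 -0.011  0.068] [-0.266, 0.001, 0.129] [-0.0, -0.072, -0.0] 1.8
```

View pics/p1.png

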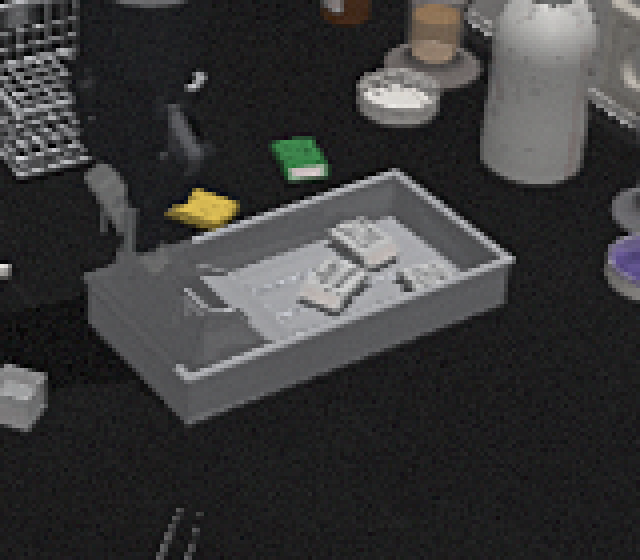

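The scoop is in the near part of the pan, lip at about (250,320), short of the cassettes at (335,285), (362,240) and (425,278). There is no floor contact yet, so I'll lower it and then advance.

>>> jog_arm([
  {"x": -0.02,"y": 0,"z": 0.045,"wx": 0,"wy": -0.022,"wz": 0},
  {"x": -0.02,"y": 0,"z": 0.055,"wx": 0,"wy": -0.022,"wz": 0},
  {"x": -0.02,"y": 0,"z": 0.06,"wx": 0,"wy": -0.022,"wz": 0},
  {"x": -0.02,"y": 0,"z": 0.065,"wx": 0,"wy": -0.022,"wz": 0},
  {"x": -0.02,"y": 0,"z": 0.065,"wx": 0,"wy": -0.022,"wz": 0},
])

```text
t: 9.22
eef_pos: [0.4524, -0.0112, 0.0841]
tool_rot: [0.008, 0.001, 1.0, -0.0]
contact_force: [-8.1, -0.3, 16.4]
gripper_width: 0.224
```

```bash
python3 - <<'E'
from h import *
y=-.011
z=-.003
show([((.57,y,z),0,14),((.59,y,z),0,11),((.61,y,z),0,8),((.63,y,z),0,5),((.65,y,z),0,3)])
E
```

```text
t 9.2167 q [-0.32  0.33  0.25  2.22 -0.14  0.58  1.6 ] F [-8.1 -0.3 16.4] w 0.224
lip now [ 0.5694 -0.0114 -0.0021] yaw,pitch,roll [-0.1 14.1 -0.1]
((0.57, -0.011, -0.003), 0, 14) tcp [ 0.453 -0.011  0.083] [-0.002, 0.001, 0.006] [-0.0, -0.001, -0.0] 0.0
((0.59, -0.011, -0.003), 0, 11) tcp [ 0.468 -0.011  0.077] [-0.08, 0.001, 0.038] [-0.0, -0.017, -0.0] 0.4
((0.61, -0.011, -0.003), 0, 8) tcp [ 0.484 -0.011  0.07 ] [-0.159, 0.001, 0.072] [-0.0, -0.034, -0.0] 0.9
((0.63, -0.011, -0.003), 0, 5) tcp [ 0.501 -0.011  0.064] [-0.24, 0.001, 0.106] [-0.0, -0.051, -0.0] 1.3
((0.65, -0.011, -0.003), 0, 3) tcp [ 0.519 -0.011  0.059] [-0.329, 0.001, 0.13] [-0.0, -0.062, -0.0] 1.7
```

>>> jog_arm([
  {"x": -0.03,"y": 0,"z": 0.008,"wx": 0,"wy": -0.006,"wz": 0},
  {"x": -0.08,"y": 0,"z": 0.031,"wx": 0,"wy": -0.017,"wz": 0},
  {"x": -0.12,"y": 0,"z": 0.047,"wx": 0,"wy": -0.026,"wz": 0},
  {"x": -0.16,"y": 0,"z": 0.065,"wx": 0,"wy": -0.034,"wz": 0},
  {"x": -0.2,"y": 0,"z": 0.082,"wx": 0,"wy": -0.043,"wz": 0},
  {"x": -0.24,"y": 0,"z": 0.1,"wx": 0,"wy": -0.051,"wz": 0},
  {"x": -0.24,"y": 0,"z": 0.1,"wx": 0,"wy": -0.051,"wz": 0},
])

```text
t: 9.8
eef_pos: [0.501, -0.0111, 0.0645]
tool_rot: [0.087, 0.0, 0.996, -0.0]
contact_force: [0.5, 0.1, -1.8]
gripper_width: 0.214
```

```bash
python3 - <<'E'
from h import *
y=-.011
z=-.0015
show([((.65,y,z),0,3),((.67,y,z),0,1.5),((.68,y,z),0,1),((.69,y,z),0,1)])
E
```

```text
t 9.8 q [-0.3   0.38  0.22  2.24 -0.17  0.36  1.62] F [ 0.5  0.1 -1.8] w 0.214
lip now [ 0.6301 -0.0113 -0.0021] yaw,pitch,roll [-0.1  5.  -0. ]
((0.65, -0.011, -0.0015), 0, 3) tcp [ 0.519 -0.011  0.06 ] [-0.083, 0.001, 0.035] [-0.0, -0.011, -0.0] 0.4
((0.67, -0.011, -0.0015), 0, 1.5) tcp [ 0.537 -0.011  0.057] [-0.171, 0.001, 0.068] [-0.0, -0.02, -0.0] 0.9
((0.68, -0.011, -0.0015), 0, 1) tcp [ 0.546 -0.011  0.056] [-0.217, 0.001, 0.082] [-0.0, -0.022, -0.0] 1.1
((0.69, -0.011, -0.0015), 0, 1) tcp [ 0.556 -0.011  0.056] [-0.266, 0.001, 0.091] [-0.0, -0.022, -0.0] 1.3
```

>>> jog_arm([
  {"x": -0.02,"y": 0,"z": 0.02,"wx": 0,"wy": -0.003,"wz": 0},
  {"x": -0.02,"y": 0,"z": 0.028,"wx": 0,"wy": -0.003,"wz": 0},
  {"x": -0.02,"y": 0,"z": 0.034,"wx": 0,"wy": -0.003,"wz": 0},
  {"x": -0.02,"y": 0,"z": 0.034,"wx": 0,"wy": -0.003,"wz": 0},
])

```text
t: 10.13
eef_pos: [0.5059, -0.0111, 0.0582]
tool_rot: [0.091, 0.0, 0.996, -0.0]
contact_force: [0.0, -0.0, -2.3]
gripper_width: 0.217
```

```bash
python3 - <<'E'
from h import *
y=-.011
z=-.004
show([((.65,y,z),0,3),((.67,y,z),0,3),((.68,y,z),0,3),((.69,y,z),0,3)])
s=cams.read_camera("side")
cv2.imwrite("pics/p2.png",cv2.resize(s[190:290,320:440],None,fx=5,fy=5,interpolation=3)[:,:,::-1])
E
```

```text
t 10.1333 q [-0.29  0.4   0.21  2.24 -0.18  0.34  1.63] F [ 0.  -0.  -2.3] w 0.217
lip now [ 0.6356 -0.0113 -0.0073] yaw,pitch,roll [-0.   4.6 -0.1]
((0.65, -0.011, -0.004), 0, 3) tcp [ 0.519 -0.011  0.058] [-0.062, 0.001, 0.013] [-0.0, -0.009, -0.0] 0.3
((0.67, -0.011, -0.004), 0, 3) tcp [ 0.539 -0.011  0.058] [-0.16, 0.001, 0.031] [-0.0, -0.009, -0.0] 0.8
((0.68, -0.011, -0.004), 0, 3) tcp [ 0.549 -0.011  0.058] [-0.21, 0.001, 0.04] [-0.0, -0.009, -0.0] 1.0
((0.69, -0.011, -0.004), 0, 3) tcp [ 0.559 -0.011  0.058] [-0.259, 0.001, 0.049] [-0.0, -0.009, -0.0] 1.3
```

View pics/p2.png

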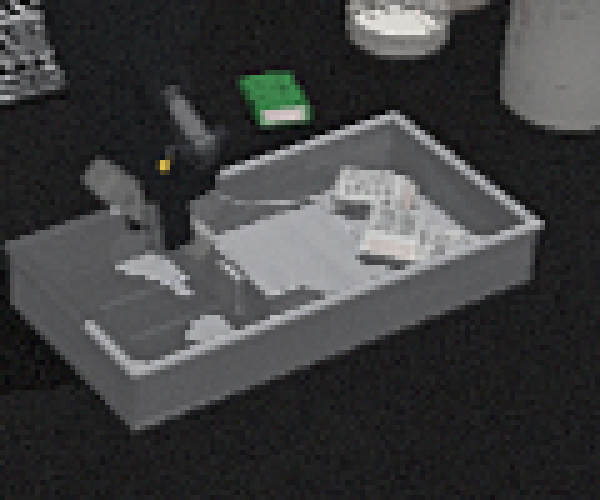

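>>> jog_arm([
  {"x": 0.0,"y": 0,"z": 0.01,"wx": 0,"wy": 0,"wz": 0},
  {"x": -0.04,"y": 0,"z": 0.018,"wx": 0,"wy": 0,"wz": 0},
  {"x": -0.08,"y": 0,"z": 0.026,"wx": 0,"wy": 0,"wz": 0},
  {"x": -0.12,"y": 0,"z": 0.033,"wx": 0,"wy": 0,"wz": 0},
  {"x": -0.16,"y": 0,"z": 0.04,"wx": 0,"wy": 0,"wz": 0},
  {"x": -0.19,"y": 0,"z": 0.046,"wx": 0,"wy": 0,"wz": 0},
  {"x": -0.22,"y": 0,"z": 0.051,"wx": 0,"wy": 0,"wz": 0},
  {"x": -0.22,"y": 0,"z": 0.051,"wx": 0,"wy": 0,"wz": 0},
])

```text
t: 10.85
eef_pos: [0.551, -0.0113, 0.0567]
tool_rot: [0.091, 0.001, 0.996, -0.0]
contact_force: [-0.2, 0.7, -1.5]
gripper_width: 0.212
```

```bash
cat >> h.py <<'E'
PHI=19
TS=np.array([-.1339,0,.056])
_lp=lp
def lp(lip,yaw,pitch): return _lp(lip,yaw,pitch,PHI)
E
python3 - <<'E'
from h import *
show([])
s=cams.read_camera("side");t=cams.read_camera("top")
a=cv2.resize(s[190:290,320:440],None,fx=4,fy=4,interpolation=3);b=cv2.resize(t[150:250,330:395],None,fx=4,fy=4,interpolation=3)
cv2.imwrite("pics/p3.png",np.hstack([a,b])[:,:,::-1])
E
```

```text
t 10.85 q [-0.27  0.45  0.2   2.14 -0.19  0.38  1.64] F [-0.2  0.7 -1.5] w 0.212
lip now [ 0.675  -0.0115 -0.0187] yaw,pitch,roll [-0.1  8.6 -0. ]
```

View pics/p3.png

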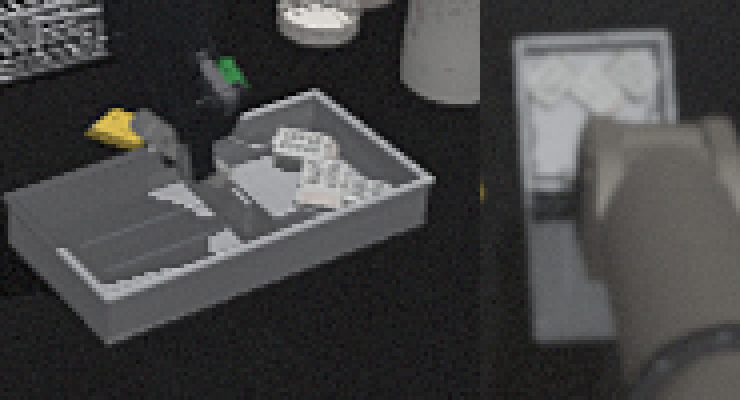

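The three cassettes now lie in a row against the end wall ((548,80), (600,85), (632,75) in the right-hand crop) with the lip under them. I'll go on to the wall with a small sideways wiggle.

>>> jog_arm([
  {"x": -0.02,"y": 0,"z": 0.006,"wx": 0,"wy": 0,"wz": 0},
  {"x": -0.03,"y": 0.01,"z": 0.01,"wx": 0,"wy": 0,"wz": 0},
  {"x": -0.04,"y": 0.01,"z": 0.012,"wx": 0,"wy": 0,"wz": 0},
  {"x": -0.04,"y": 0.01,"z": 0.012,"wx": 0,"wy": 0,"wz": 0},
])

```text
t: 11.28
eef_pos: [0.5531, -0.0109, 0.0565]
tool_rot: [0.086, 0.002, 0.996, -0.0]
contact_force: [-20.3, -1.9, 30.9]
gripper_width: 0.216
```

```bash
sed -i 's/^PHI=19/PHI=11/; s/^TS=np.array(\[-.1339,0,.056\])/TS=np.array([-.1364,0,.0553])/' h.py
python3 - <<'E'
from h import *
show([])
s=cams.read_camera("side");t=cams.read_camera("top")
for c in("top","side"):
    r=finder.place_of(c,"cassette_1_center"); print(c,[(back(c,d["location"],.013).round(3).tolist(),round(d["confidence"],2)) for d in r])
    r=finder.place_of(c,"scoop_lip"); print(c,[(back(c,d["location"],.002).round(3).tolist(),round(d["confidence"],2)) for d in r])
E
```

```text
t 11.2833 q [-0.27  0.46  0.21  2.13 -0.19  0.4   1.64] F [-20.3  -1.9  30.9] w 0.216
lip now [ 0.6884 -0.0113 -0.0016] yaw,pitch,roll [-0.2  1.2 -0. ]
top [([0.683, -0.06, 0.013], 0.45), ([0.432, 0.538, 0.013], 0.26)]
top [([0.698, -0.016, 0.002], 0.73)]
side [([0.659, -0.05, 0.013], 0.44)]
side [([0.7, -0.012, 0.002], 0.94)]
```

>>> jog_arm([
  {"x": 0.0,"y": 0,"z": -0.005,"wx": 0,"wy": 0,"wz": 0},
  {"x": 0.0,"y": -0.02,"z": -0.005,"wx": 0,"wy": 0,"wz": 0},
  {"x": 0.0,"y": -0.04,"z": -0.005,"wx": 0,"wy": 0,"wz": 0},
  {"x": 0.0,"y": -0.06,"z": -0.005,"wx": 0,"wy": 0,"wz": 0},
  {"x": 0.0,"y": -0.06,"z": -0.005,"wx": 0,"wy": 0,"wz": 0},
  {"x": 0.0,"y": -0.03,"z": -0.005,"wx": 0,"wy": 0,"wz": 0},
  {"x": 0.0,"y": 0.0,"z": -0.005,"wx": 0,"wy": 0,"wz": 0},
  {"x": 0.0,"y": 0.02,"z": -0.005,"wx": 0,"wy": 0,"wz": 0},
  {"x": 0.0,"y": 0.02,"z": -0.005,"wx": 0,"wy": 0,"wz": 0},
  {"x": 0.0,"y": -0.01,"z": -0.005,"wx": 0,"wy": 0,"wz": 0},
  {"x": 0.0,"y": -0.025,"z": -0.005,"wx": 0,"wy": 0,"wz": 0},
  {"x": 0.0,"y": -0.025,"z": -0.005,"wx": 0,"wy": 0,"wz": 0},
])

```text
t: 12.58
eef_pos: [0.5556, -0.0167, 0.0575]
tool_rot: [0.088, 0.002, 0.996, -0.001]
contact_force: [0.0, -0.3, -3.2]
gripper_width: 0.217
```

```bash
python3 - <<'E'
from h import *
o=monitor.get_obs(); 
y=-.016
# rotate about the back bottom edge (100mm behind lip), lip rising; lip z = .1*sin
L=[]
for p,h,dx in ((-4,.004,-.002),(-8,.010,-.006),(-12,.02,-.012),(-14,.035,-.02)):
    a=np.radians(-p); L.append(((.6884+dx-.1*(1-np.cos(a)),y,-.0016+h+.1*np.sin(a)),0,p))
show(L)
s=cams.read_camera("side");t=cams.read_camera("top")
cv2.imwrite("pics/p4.png",np.hstack([cv2.resize(s[190:290,320:440],None,fx=4,fy=4,interpolation=3),cv2.resize(t[150:250,330:395],None,fx=4,fy=4,interpolation=3)])[:,:,::-1])
w=np.array([130,130,120]); 
hsv=cv2.cvtColor(t,cv2.COLOR_RGB2HSV); m=((t.min(2)>200)).astype(np.uint8)[155:200,335:390]
print(cv2.connectedComponentsWithStats(m)[2:])
E
```

```text
t 12.5833 q [-0.26  0.46  0.2   2.12 -0.19  0.4   1.65] F [ 0.  -0.3 -3.2] w 0.217
lip now [ 0.6911 -0.0173  0.    ] yaw,pitch,roll [-0.2  0.9 -0.1]
((np.float64(0.6861564050259824), -0.016, np.float64(0.00937564737441253)), 0, -4) tcp [ 0.546 -0.016  0.055] [0.048, 0.003, 0.004] [-0.001, -0.027, -0.001] 0.7
((np.float64(0.681426806874157), -0.016, np.float64(0.022317310096006543)), 0, -8) tcp [ 0.539 -0.016  0.058] [0.083, 0.003, -0.018] [-0.001, -0.05, -0.001] 1.2
((np.float64(0.6742147600733805), -0.016, np.float64(0.03919116908177593)), 0, -12) tcp [ 0.529 -0.016  0.065] [0.123, 0.003, -0.06] [-0.001, -0.072, -0.001] 1.8
((np.float64(0.6654295726275996), -0.016, np.float64(0.05759218955996678)), 0, -14) tcp [ 0.52  -0.016  0.078] [0.158, 0.003, -0.134] [-0.001, -0.083, -0.001] 2.1
(array([[   0,    0,   55,   45, 2475]], dtype=int32), array([[27., 22.]]))
```

>>> jog_arm([
  {"x": 0.02,"y": 0.003,"z": 0.0,"wx": 0,"wy": -0.014,"wz": 0},
  {"x": 0.045,"y": 0.003,"z": 0.0,"wx": 0,"wy": -0.027,"wz": 0},
  {"x": 0.065,"y": 0.003,"z": -0.007,"wx": 0,"wy": -0.039,"wz": 0},
  {"x": 0.083,"y": 0.003,"z": -0.018,"wx": 0,"wy": -0.05,"wz": 0},
  {"x": 0.103,"y": 0.003,"z": -0.04,"wx": 0,"wy": -0.061,"wz": 0},
  {"x": 0.123,"y": 0.003,"z": -0.06,"wx": 0,"wy": -0.072,"wz": 0},
  {"x": 0.14,"y": 0.003,"z": -0.1,"wx": 0,"wy": -0.078,"wz": 0},
  {"x": 0.158,"y": 0.003,"z": -0.134,"wx": 0,"wy": -0.083,"wz": 0},
  {"x": 0.158,"y": 0.003,"z": -0.134,"wx": 0,"wy": -0.083,"wz": 0},
  {"x": 0.158,"y": 0.003,"z": -0.134,"wx": 0,"wy": -0.083,"wz": 0},
])

```text
t: 13.52
eef_pos: [0.5216, -0.0156, 0.0881]
tool_rot: [0.21, -0.002, 0.978, -0.002]
contact_force: [1.4, 1.2, -1.8]
gripper_width: 0.214
```

```bash
python3 - <<'E'
from h import *
show([])
s=cams.read_camera("side");t=cams.read_camera("top")
cv2.imwrite("pics/p5.png",np.hstack([cv2.resize(s[170:290,310:440],None,fx=4,fy=4,interpolation=3),cv2.resize(t[150:270,330:395],None,fx=4,fy=4,interpolation=3)])[:,:,::-1])
E
```

```text
t 13.5167 q [-0.65  0.36  0.63  2.38 -1.37  0.17  2.8 ] F [ 1.4  1.2 -1.8] w 0.214
lip now [ 0.667  -0.0152  0.0654] yaw,pitch,roll [  0.3 -13.2  -0.3]
```

View pics/p5.png

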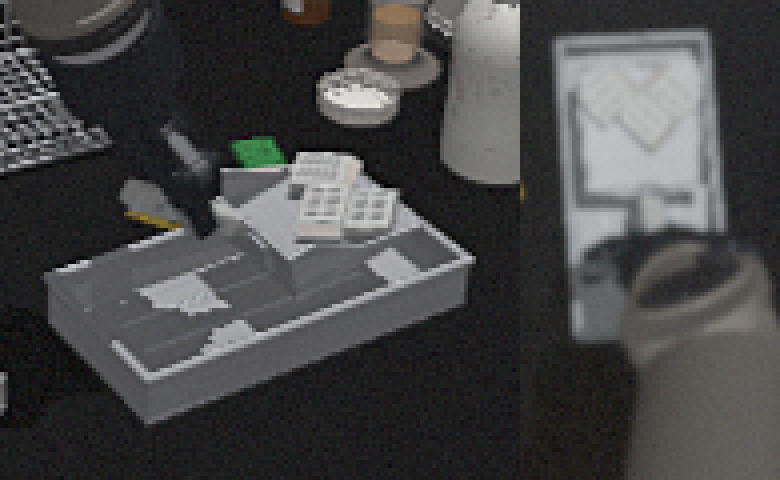

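All three cassettes are on the tray, clear of the pan floor: (322,168), (322,210) and (370,210) in the left crop. Joints 5 and 6 are at their ends of range, so I'll raise it slowly and forward to free them, and add a little more lip-up.

```bash
python3 - <<'E'
from h import *
y=-.015
show([((.675,y,.08),0,-13),((.69,y,.11),0,-14),((.70,y,.14),0,-16),((.71,y,.17),0,-18)])
E
```

```text
t 13.6167 q [-0.65  0.36  0.63  2.38 -1.37  0.17  2.79] F [ 0.3  0.3 -3. ] w 0.214
lip now [ 0.6674 -0.0151  0.0651] yaw,pitch,roll [ -0.1 -13.2  -0. ]
((0.675, -0.015, 0.08), 0, -13) tcp [ 0.53  -0.015  0.103] [-0.066, -0.001, -0.054] [-0.0, 0.001, -0.0] 0.4
((0.69, -0.015, 0.11), 0, -14) tcp [ 0.544 -0.015  0.131] [-0.189, -0.001, -0.149] [-0.0, -0.005, -0.0] 1.2
((0.7, -0.015, 0.14), 0, -16) tcp [ 0.554 -0.015  0.156] [-0.283, -0.001, -0.244] [-0.0, -0.016, -0.0] 1.8
((0.71, -0.015, 0.17), 0, -18) tcp [ 0.563 -0.015  0.18 ] [-0.377, -0.001, -0.338] [-0.0, -0.027, -0.0] 2.4
```

>>> jog_arm([
  {"x": -0.03,"y": 0,"z": -0.025,"wx": 0,"wy": 0,"wz": 0},
  {"x": -0.066,"y": 0,"z": -0.054,"wx": 0,"wy": 0,"wz": 0},
  {"x": -0.11,"y": 0,"z": -0.086,"wx": 0,"wy": -0.002,"wz": 0},
  {"x": -0.15,"y": 0,"z": -0.118,"wx": 0,"wy": -0.004,"wz": 0},
  {"x": -0.189,"y": 0,"z": -0.149,"wx": 0,"wy": -0.006,"wz": 0},
  {"x": -0.235,"y": 0,"z": -0.195,"wx": 0,"wy": -0.01,"wz": 0},
  {"x": -0.283,"y": 0,"z": -0.244,"wx": 0,"wy": -0.016,"wz": 0},
  {"x": -0.33,"y": 0,"z": -0.29,"wx": 0,"wy": -0.021,"wz": 0},
  {"x": -0.36,"y": 0,"z": -0.32,"wx": 0,"wy": -0.025,"wz": 0},
  {"x": -0.377,"y": 0,"z": -0.338,"wx": 0,"wy": -0.027,"wz": 0},
  {"x": -0.377,"y": 0,"z": -0.338,"wx": 0,"wy": -0.027,"wz": 0},
])

```text
t: 14.53
eef_pos: [0.5639, -0.0145, 0.1811]
tool_rot: [0.251, 0.001, 0.968, 0.0]
contact_force: [0.6, 0.7, -3.5]
gripper_width: 0.219
```

```bash
cat > look.py <<'E'
from h import *
show([])
s=cams.read_camera("side");t=cams.read_camera("top")
for c in("top","side"):
    for n in("cassette_1_center","scoop_lip","scoop"):
        b=finder.find_in(c,n) if n!="scoop_lip" else finder.place_of(c,n); print(c,n,[(np.round(d.get("bbox",d.get("location"))).tolist(),round(d["confidence"],2)) for d in b][:4])
E
python3 look.py
```

```text
t 14.5333 q [-1.07  0.3   1.13  2.3  -0.96  0.31  2.41] F [ 0.6  0.7 -3.5] w 0.219
lip now [ 0.7107 -0.0149  0.1709] yaw,pitch,roll [ -0.2 -18.1   0. ]
top cassette_1_center []
top scoop_lip [([364.0, 144.0], 0.62)]
top scoop [([341.0, 141.0, 40.0, 46.0], 0.95)]
side cassette_1_center [([412.0, 179.0, 12.0, 8.0], 0.68)]
side scoop_lip [([424.0, 177.0], 0.76)]
side scoop [([353.0, 175.0, 78.0, 32.0], 0.72)]
```

```bash
python3 - <<'E'
from h import *
show([((.70,.03,.18),0,-15),((.66,.12,.18),0,-13),((.64,.165,.18),0,-12)])
E
```

```text
t 14.9333 q [-1.06  0.3   1.13  2.3  -0.96  0.31  2.41] F [ 0.2 -0.4 -1.7] w 0.219
lip now [ 0.7097 -0.0154  0.1697] yaw,pitch,roll [ -0.1 -18.   -0.1]
((0.7, 0.03, 0.18), 0, -15) tcp [0.554 0.03  0.198] [-0.004, 0.225, -0.101] [-0.001, 0.017, -0.0] 1.2
((0.66, 0.12, 0.18), 0, -13) tcp [0.515 0.12  0.203] [0.156, 0.674, -0.219] [-0.001, 0.028, -0.0] 3.5
((0.64, 0.165, 0.18), 0, -12) tcp [0.495 0.165 0.206] [0.236, 0.899, -0.278] [-0.001, 0.033, -0.0] 4.7
```

>>> jog_arm([
  {"x": 0,"y": 0.03,"z": -0.03,"wx": 0,"wy": 0.003,"wz": 0},
  {"x": 0,"y": 0.08,"z": -0.06,"wx": 0,"wy": 0.007,"wz": 0},
  {"x": 0,"y": 0.15,"z": -0.085,"wx": 0,"wy": 0.012,"wz": 0},
  {"x": 0.0,"y": 0.225,"z": -0.1,"wx": 0,"wy": 0.017,"wz": 0},
  {"x": 0.02,"y": 0.31,"z": -0.12,"wx": 0,"wy": 0.019,"wz": 0},
  {"x": 0.05,"y": 0.4,"z": -0.145,"wx": 0,"wy": 0.021,"wz": 0},
  {"x": 0.085,"y": 0.49,"z": -0.17,"wx": 0,"wy": 0.024,"wz": 0},
  {"x": 0.12,"y": 0.58,"z": -0.195,"wx": 0,"wy": 0.026,"wz": 0},
  {"x": 0.156,"y": 0.67,"z": -0.219,"wx": 0,"wy": 0.028,"wz": 0},
  {"x": 0.19,"y": 0.76,"z": -0.245,"wx": 0,"wy": 0.03,"wz": 0},
  {"x": 0.22,"y": 0.84,"z": -0.265,"wx": 0,"wy": 0.032,"wz": 0},
  {"x": 0.236,"y": 0.9,"z": -0.278,"wx": 0,"wy": 0.033,"wz": 0},
])

```text
t: 15.93
eef_pos: [0.4941, 0.1669, 0.2055]
tool_rot: [0.199, 0.0, 0.98, -0.0]
contact_force: [0.2, 0.5, -2.6]
gripper_width: 0.213
```

```bash
python3 look.py; python3 - <<'E'
from h import *
show([((.62,.21,.18),0,-11),((.59,.27,.17),0,-10),((.58,.282,.165),0,-9),((.57,.282,.15),0,-6)])
E
```

```text
t 15.9333 q [-1.77  0.34  1.45  2.27 -0.41  0.48  1.5 ] F [ 0.2  0.5 -2.6] w 0.213
lip now [0.639  0.1668 0.1797] yaw,pitch,roll [ -0. -12.   0.]
top cassette_1_center [([302.0, 169.0, 16.0, 16.0], 0.55)]
top scoop_lip [([303.0, 166.0], 0.74), ([305.0, 215.0], 0.67)]
top scoop [([284.0, 166.0, 39.0, 43.0], 0.8)]
side cassette_1_center [([253.0, 235.0, 50.0, 6.0], 0.48), ([346.0, 155.0, 12.0, 6.0], 0.47), ([295.0, 264.0, 16.0, 14.0], 0.36)]
side scoop_lip [([359.0, 152.0], 0.58)]
side scoop [([293.0, 145.0, 72.0, 32.0], 0.81)]
t 16.3333 q [-1.77  0.34  1.45  2.27 -0.41  0.48  1.51] F [ 0.1 -0.5 -2.3] w 0.215
lip now [0.6402 0.1633 0.18  ] yaw,pitch,roll [ -0.2 -12.   -0. ]
((0.62, 0.21, 0.18), 0, -11) tcp [0.476 0.21  0.208] [0.086, 0.23, -0.051] [-0.001, 0.006, -0.001] 1.2
((0.59, 0.27, 0.17), 0, -10) tcp [0.446 0.27  0.201] [0.238, 0.529, -0.075] [-0.001, 0.011, -0.001] 2.8
((0.58, 0.282, 0.165), 0, -9) tcp [0.437 0.282 0.198] [0.286, 0.589, -0.082] [-0.001, 0.017, -0.001] 3.2
((0.57, 0.282, 0.15), 0, -6) tcp [0.429 0.282 0.191] [0.338, 0.589, -0.063] [-0.001, 0.034, -0.001] 3.3
```

>>> jog_arm([
  {"x": 0.015,"y": 0.03,"z": -0.01,"wx": 0,"wy": 0.002,"wz": 0},
  {"x": 0.04,"y": 0.09,"z": -0.025,"wx": 0,"wy": 0.004,"wz": 0},
  {"x": 0.065,"y": 0.16,"z": -0.04,"wx": 0,"wy": 0.006,"wz": 0},
  {"x": 0.09,"y": 0.23,"z": -0.05,"wx": 0,"wy": 0.008,"wz": 0},
  {"x": 0.13,"y": 0.31,"z": -0.056,"wx": 0,"wy": 0.01,"wz": 0},
  {"x": 0.17,"y": 0.39,"z": -0.062,"wx": 0,"wy": 0.012,"wz": 0},
  {"x": 0.21,"y": 0.47,"z": -0.07,"wx": 0,"wy": 0.014,"wz": 0},
  {"x": 0.24,"y": 0.53,"z": -0.075,"wx": 0,"wy": 0.016,"wz": 0},
  {"x": 0.27,"y": 0.57,"z": -0.08,"wx": 0,"wy": 0.017,"wz": 0},
  {"x": 0.286,"y": 0.59,"z": -0.082,"wx": 0,"wy": 0.017,"wz": 0},
  {"x": 0.286,"y": 0.59,"z": -0.082,"wx": 0,"wy": 0.017,"wz": 0},
])

```text
t: 17.25
eef_pos: [0.4359, 0.283, 0.1979]
tool_rot: [0.173, 0.001, 0.985, -0.001]
contact_force: [-0.7, 1.1, -2.7]
gripper_width: 0.21
```

```bash
python3 - <<'E'
from h import *
y=.282
show([((.57,y,.15),0,-4),((.565,y,.12),0,6),((.56,y,.10),0,14),((.56,y,.085),0,28),((.558,y,.07),0,42)])
s=cams.read_camera("side");t=cams.read_camera("top")
cv2.imwrite("pics/d0.png",np.hstack([cv2.resize(s[120:250,250:400],None,fx=3,fy=3,interpolation=3),cv2.resize(t[130:260,220:330],None,fx=3,fy=3,interpolation=3)])[:,:,::-1])
p=proj("side",[.57,.28,.16])[0].astype(int);g=cv2.cvtColor(s,cv2.COLOR_RGB2GRAY)
print(p,(cv2.resize(g[130:180,280:350],None,fx=.5,fy=.5,interpolation=cv2.INTER_AREA)//10).tolist() if 0 else "")
r=finder.find_in("side","cassette_1_center");print([(np.round(d["bbox"]).tolist(),round(d["confidence"],2)) for d in r])
E
```

```text
t 17.25 q [-1.96  0.45  1.41  2.22 -0.43  0.59  1.26] F [-0.7  1.1 -2.7] w 0.21
lip now [0.5793 0.2826 0.1646] yaw,pitch,roll [-0.1 -9.  -0.1]
((0.57, 0.282, 0.15), 0, -4) tcp [0.43  0.282 0.196] [0.031, -0.005, 0.001] [-0.001, 0.028, -0.001] 0.7
((0.565, 0.282, 0.12), 0, 6) tcp [0.435 0.282 0.189] [0.019, -0.005, 0.039] [-0.001, 0.083, -0.001] 2.1
((0.56, 0.282, 0.1), 0, 14) tcp [0.441 0.282 0.187] [-0.005, -0.005, 0.062] [-0.001, 0.128, -0.001] 3.2
((0.56, 0.282, 0.085), 0, 28) tcp [0.466 0.282 0.198] [-0.139, -0.005, 0.051] [-0.001, 0.205, -0.001] 5.2
((0.558, 0.282, 0.07), 0, 42) tcp [0.494 0.282 0.202] [-0.279, -0.004, 0.078] [-0.001, 0.283, -0.001] 7.1
[317 150] 
[([324.0, 213.0, 105.0, 60.0], 0.7), ([303.0, 147.0, 15.0, 7.0], 0.65)]
```

>>> jog_arm([
  {"x": 0.031,"y": -0.005,"z": 0.0,"wx": 0,"wy": 0.028,"wz": 0},
  {"x": 0.028,"y": -0.005,"z": 0.02,"wx": 0,"wy": 0.055,"wz": 0},
  {"x": 0.019,"y": -0.005,"z": 0.039,"wx": 0,"wy": 0.083,"wz": 0},
  {"x": -0.005,"y": -0.005,"z": 0.062,"wx": 0,"wy": 0.12,"wz": 0},
  {"x": -0.06,"y": -0.005,"z": 0.06,"wx": 0,"wy": 0.155,"wz": 0},
  {"x": -0.13,"y": -0.005,"z": 0.052,"wx": 0,"wy": 0.195,"wz": 0},
  {"x": -0.2,"y": -0.005,"z": 0.065,"wx": 0,"wy": 0.235,"wz": 0},
  {"x": -0.279,"y": -0.005,"z": 0.078,"wx": 0,"wy": 0.28,"wz": 0},
  {"x": -0.279,"y": -0.005,"z": 0.078,"wx": 0,"wy": 0.283,"wz": 0},
  {"x": -0.279,"y": -0.005,"z": 0.078,"wx": 0,"wy": 0.283,"wz": 0},
  {"x": -0.279,"y": -0.005,"z": 0.078,"wx": 0,"wy": 0.283,"wz": 0},
  {"x": -0.279,"y": -0.005,"z": 0.078,"wx": 0,"wy": 0.283,"wz": 0},
])

```text
t: 18.4
eef_pos: [0.4944, 0.2801, 0.2032]
tool_rot: [-0.266, 0.003, 0.964, 0.001]
contact_force: [0.1, 0.0, -1.4]
gripper_width: 0.216
```

```bash
python3 - <<'E'
from h import *
y=.282
show([])
s=cams.read_camera("side");t=cams.read_camera("top")
cv2.imwrite("pics/d1.png",np.hstack([cv2.resize(s[120:250,250:400],None,fx=3,fy=3,interpolation=3),cv2.resize(t[130:260,220:330],None,fx=3,fy=3,interpolation=3)])[:,:,::-1])
for c in ("side","top"):
  r=finder.find_in(c,"cassette_1_center");print([(np.round(d["bbox"]).tolist(),round(d["confidence"],2)) for d in r])
print("basket proj side",proj("side",[.56,.28,.02]),proj("top",[.56,.28,.02]), proj("side",[.575,-.016,.01]))
E
```

```text
t 18.4 q [-1.    0.77  0.85  1.54 -0.63  1.65  1.56] F [ 0.1  0.  -1.4] w 0.216
lip now [0.5591 0.2798 0.071 ] yaw,pitch,roll [-0.3 41.8 -0. ]
[([313.0, 182.0, 15.0, 9.0], 0.56), ([331.0, 198.0, 5.0, 1.0], 0.47)]
[([286.0, 192.0, 4.0, 11.0], 0.59), ([275.0, 175.0, 19.0, 22.0], 0.45)]
basket proj side [[314.64640821 193.22384425]] [[269.47367239 205.31287694]] [[374.72458094 245.06081186]]
```

```bash
python3 - <<'E'
from h import *
show([((.55,.28,.12),0,42),((.55,.27,.17),0,30),((.56,.2,.18),0,15),((.57,.1,.17),0,5)])
E
```

```text
t 18.6 q [-1.    0.77  0.85  1.54 -0.63  1.65  1.56] F [-0.1  0.4 -1.2] w 0.218
lip now [0.5584 0.2809 0.0714] yaw,pitch,roll [-0.2 41.9  0. ]
((0.55, 0.28, 0.12), 0, 42) tcp [0.486 0.28  0.252] [0.16, -0.005, -0.188] [0.001, 0.001, -0.001] 1.2
((0.55, 0.27, 0.17), 0, 30) tcp [0.46  0.27  0.286] [0.358, -0.056, -0.266] [0.001, -0.066, -0.001] 2.2
((0.56, 0.2, 0.18), 0, 15) tcp [0.443 0.2   0.269] [0.386, -0.406, -0.149] [0.001, -0.149, -0.001] 3.8
((0.57, 0.1, 0.17), 0, 5) tcp [0.439 0.1   0.237] [0.318, -0.906, -0.004] [0.0, -0.205, -0.001] 5.2
```

>>> jog_arm([
  {"x": 0.08,"y": -0.005,"z": -0.1,"wx": 0,"wy": 0,"wz": 0},
  {"x": 0.16,"y": -0.005,"z": -0.188,"wx": 0,"wy": 0,"wz": 0},
  {"x": 0.26,"y": -0.03,"z": -0.23,"wx": 0,"wy": -0.033,"wz": 0},
  {"x": 0.358,"y": -0.056,"z": -0.266,"wx": 0,"wy": -0.066,"wz": 0},
  {"x": 0.375,"y": -0.22,"z": -0.21,"wx": 0,"wy": -0.105,"wz": 0},
  {"x": 0.386,"y": -0.406,"z": -0.149,"wx": 0,"wy": -0.149,"wz": 0},
  {"x": 0.36,"y": -0.57,"z": -0.1,"wx": 0,"wy": -0.17,"wz": 0},
  {"x": 0.34,"y": -0.74,"z": -0.05,"wx": 0,"wy": -0.19,"wz": 0},
  {"x": 0.318,"y": -0.906,"z": -0.004,"wx": 0,"wy": -0.205,"wz": 0},
  {"x": 0.318,"y": -0.906,"z": -0.004,"wx": 0,"wy": -0.205,"wz": 0},
])

```text
t: 19.43
eef_pos: [0.4361, 0.098, 0.2343]
tool_rot: [0.05, 0.002, 0.999, 0.003]
contact_force: [0.9, -1.2, -2.2]
gripper_width: 0.216
```

```bash
python3 - <<'E'
from h import *
y=-.25
show([((.58,0,.15),0,0),((.585,-.09,.14),0,0)])
E
```

```text
t 19.4333 q [-1.71 -0.08  1.34  2.19  0.14  0.88  1.11] F [ 0.9 -1.2 -2.2] w 0.216
lip now [0.5669 0.098  0.1668] yaw,pitch,roll [-0.2  5.3  0.4]
((0.58, 0, 0.15), 0, 0) tcp [0.444 0.    0.205] [-0.025, -0.491, 0.145] [0.002, -0.029, -0.001] 2.5
((0.585, -0.09, 0.14), 0, 0) tcp [ 0.449 -0.09   0.195] [-0.047, -0.941, 0.195] [0.002, -0.029, -0.001] 4.6
```

>>> jog_arm([
  {"x": -0.01,"y": -0.2,"z": 0.05,"wx": 0,"wy": -0.01,"wz": 0},
  {"x": -0.02,"y": -0.4,"z": 0.1,"wx": 0,"wy": -0.02,"wz": 0},
  {"x": -0.03,"y": -0.55,"z": 0.145,"wx": 0.002,"wy": -0.029,"wz": 0},
  {"x": -0.04,"y": -0.7,"z": 0.16,"wx": 0.002,"wy": -0.029,"wz": 0},
  {"x": -0.045,"y": -0.82,"z": 0.18,"wx": 0.002,"wy": -0.029,"wz": 0},
  {"x": -0.047,"y": -0.94,"z": 0.195,"wx": 0.002,"wy": -0.029,"wz": 0},
  {"x": -0.047,"y": -0.94,"z": 0.195,"wx": 0.002,"wy": -0.029,"wz": 0},
])

```text
t: 20.02
eef_pos: [0.4477, -0.0918, 0.1941]
tool_rot: [0.095, 0.003, 0.996, 0.002]
contact_force: [0.5, 0.2, -1.9]
gripper_width: 0.212
```

```bash
python3 - <<'E'
from h import *
show([((.585,-.17,.10),0,0),((.587,-.25,.06),0,0),((.587,-.25,.02),0,0)])
s=cams.read_camera("side");t=cams.read_camera("top")
for c in ("side","top"):
  r=finder.find_in(c,"cassette_1_center");print([(np.round(d["bbox"]).tolist(),round(d["confidence"],2)) for d in r])
cv2.imwrite("pics/d2.png",np.hstack([cv2.resize(s[150:290,275:435],None,fx=2.5,fy=2.5,interpolation=3),cv2.resize(t[130:270,230:390],None,fx=2.5,fy=2.5,interpolation=3)])[:,:,::-1])
E
```

```text
t 20.0167 q [-1.49 -0.31  1.45  2.27  0.46  0.76  1.24] F [ 0.5  0.2 -1.9] w 0.212
lip now [ 0.5839 -0.0924  0.1384] yaw,pitch,roll [-0.4  0.2  0.2]
((0.585, -0.17, 0.1), 0, 0) tcp [ 0.449 -0.17   0.155] [0.029, -0.392, 0.19] [0.001, -0.001, -0.002] 2.1
((0.587, -0.25, 0.06), 0, 0) tcp [ 0.451 -0.25   0.115] [0.054, -0.793, 0.387] [0.001, -0.001, -0.002] 4.2
((0.587, -0.25, 0.02), 0, 0) tcp [ 0.451 -0.25   0.075] [0.092, -0.793, 0.584] [0.001, -0.001, -0.002] 4.7
[([330.0, 317.0, 15.0, 18.0], 0.54)]
[]
```

View pics/d2.png

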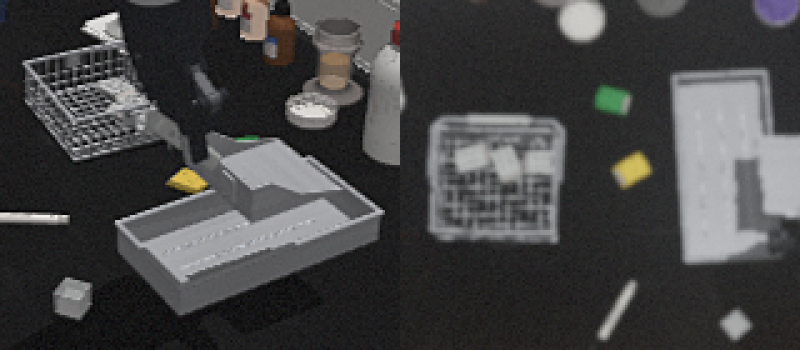

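The last picture shows all three cassettes in the basket ((470,158), (508,162), (540,160) in the right half). The bail is folded at the far rim, and the scoop and pan are empty. Now I set the scoop down in the pan.

```bash
python3 - <<'E'
from h import *
y=-.016
show([((.66,y,.12),0,0),((.66,y,.06),0,0),((.66,y,.012),0,0.)])
E
```

```text
t 20.2167 q [-1.49 -0.31  1.45  2.27  0.46  0.76  1.23] F [-0.5 -0.8 -1.1] w 0.215
lip now [ 0.5846 -0.0892  0.1394] yaw,pitch,roll [-0.2  0.1  0.1]
((0.66, -0.016, 0.12), 0, 0) tcp [ 0.524 -0.016  0.175] [-0.35, 0.365, 0.168] [0.0, -0.001, -0.001] 2.6
((0.66, -0.016, 0.06), 0, 0) tcp [ 0.524 -0.016  0.115] [-0.293, 0.365, 0.462] [0.0, -0.001, -0.001] 3.2
((0.66, -0.016, 0.012), 0, 0.0) tcp [ 0.524 -0.016  0.067] [-0.248, 0.364, 0.698] [0.0, -0.001, -0.001] 4.0
```

>>> jog_arm([
  {"x": -0.12,"y": 0.12,"z": 0.05,"wx": 0,"wy": 0,"wz": 0},
  {"x": -0.24,"y": 0.24,"z": 0.11,"wx": 0,"wy": 0,"wz": 0},
  {"x": -0.35,"y": 0.365,"z": 0.168,"wx": 0,"wy": 0,"wz": 0},
  {"x": -0.35,"y": 0.365,"z": 0.168,"wx": 0,"wy": 0,"wz": 0},
  {"x": -0.32,"y": 0.365,"z": 0.32,"wx": 0,"wy": 0,"wz": 0},
  {"x": -0.293,"y": 0.365,"z": 0.46,"wx": 0,"wy": 0,"wz": 0},
  {"x": -0.293,"y": 0.365,"z": 0.46,"wx": 0,"wy": 0,"wz": 0},
])

```text
t: 20.8
eef_pos: [0.4576, -0.0147, 0.1852]
tool_rot: [0.103, 0.002, 0.995, -0.001]
contact_force: [-0.4, -0.6, -2.4]
gripper_width: 0.215
```

```bash
python3 - <<'E'
from h import *
y=-.016
show([((.66,y,.03),0,0),((.66,y,.012),0,0.),((.66,y,.002),0,0.)])
E
```

```text
t 20.8 q [-1.71 -0.34  1.46  2.3   0.57  0.75  0.95] F [-0.4 -0.6 -2.4] w 0.215
lip now [ 0.5948 -0.0152  0.1319] yaw,pitch,roll [-0.2 -0.9 -0. ]
((0.66, -0.016, 0.03), 0, 0) tcp [ 0.524 -0.016  0.085] [-0.221, -0.005, 0.557] [-0.0, 0.005, -0.001] 2.9
((0.66, -0.016, 0.012), 0, 0.0) tcp [ 0.524 -0.016  0.067] [-0.202, -0.005, 0.645] [-0.0, 0.005, -0.001] 3.2
((0.66, -0.016, 0.002), 0, 0.0) tcp [ 0.524 -0.016  0.057] [-0.192, -0.005, 0.694] [-0.0, 0.005, -0.001] 3.5
```

```bash
python3 - <<'E'
from h import *
y=-.016
show([((.60,y,.12),0,20),((.64,y,.12),0,40),((.70,y,.10),0,40)])
E
```

```text
t 20.8 q [-1.71 -0.34  1.46  2.3   0.57  0.75  0.95] F [-0.4 -0.6 -2.4] w 0.215
lip now [ 0.5948 -0.0152  0.1319] yaw,pitch,roll [-0.2 -0.9 -0. ]
((0.6, -0.016, 0.12), 0, 20) tcp [ 0.491 -0.016  0.219] [-0.197, -0.006, -0.13] [-0.0, 0.116, -0.001] 2.9
((0.64, -0.016, 0.12), 0, 40) tcp [ 0.571 -0.016  0.25 ] [-0.622, -0.005, -0.201] [-0.0, 0.227, -0.001] 5.7
((0.7, -0.016, 0.1), 0, 40) tcp [ 0.631 -0.016  0.23 ] [-0.895, -0.003, -0.041] [-0.0, 0.227, -0.001] 5.7
```

>>> jog_arm([
  {"x": -0.1,"y": 0,"z": -0.07,"wx": 0,"wy": 0.058,"wz": 0},
  {"x": -0.2,"y": 0,"z": -0.13,"wx": 0,"wy": 0.116,"wz": 0},
  {"x": -0.3,"y": 0,"z": -0.15,"wx": 0,"wy": 0.14,"wz": 0},
  {"x": -0.4,"y": 0,"z": -0.17,"wx": 0,"wy": 0.17,"wz": 0},
  {"x": -0.52,"y": 0,"z": -0.19,"wx": 0,"wy": 0.2,"wz": 0},
  {"x": -0.62,"y": 0,"z": -0.2,"wx": 0,"wy": 0.227,"wz": 0},
  {"x": -0.62,"y": 0,"z": -0.2,"wx": 0,"wy": 0.227,"wz": 0},
])

```text
t: 21.38
eef_pos: [0.3669, -0.0116, 0.3306]
tool_rot: [-0.176, 0.002, 0.984, -0.001]
contact_force: [-0.2, 0.8, -2.3]
gripper_width: 0.213
```

```bash
python3 - <<'E'
from h import *
y=-.016
show([((.64,y,.12),0,40),((.68,y,.10),0,40),((.66,y,.10),0,0)])
E
```

```text
t 21.3833 q [-1.76 -0.34  1.46  1.96  0.21  1.57  1.16] F [-0.2  0.8 -2.3] w 0.213
lip now [ 0.4548 -0.0123  0.2126] yaw,pitch,roll [-0.3 31.3 -0.2]
((0.64, -0.016, 0.12), 0, 40) tcp [ 0.571 -0.016  0.25 ] [-1.097, -0.016, 0.025] [-0.0, 0.049, -0.002] 5.3
((0.68, -0.016, 0.1), 0, 40) tcp [ 0.611 -0.016  0.23 ] [-1.319, -0.015, 0.049] [-0.0, 0.049, -0.002] 6.3
((0.66, -0.016, 0.1), 0, 0) tcp [ 0.524 -0.016  0.155] [-1.039, -0.016, 0.551] [-0.001, -0.174, -0.002] 5.6
```

```bash
cat > km.py <<'E'
from h import *
import itertools
D=[([-1.40912595,.47771526,.02232653,1.55632818,-.01150806,1.10928495,-.08309535],[.17975,.65009,.23043],[0,.134459,.990919,-.0008]),
([-1.07,.35,.02,1.78,-.01,1.01,.52],[.3468,.4755,.2193],[.001,.005,1,-.001]),
([-.6,.46,.12,1.69,-.06,1.,1.11],[.5881,.2587,.1949],[.003,0,1,.002]),
([-.06,.2,.31,2.05,-.07,.89,1.84],[.4583,-.1652,.1998],[.005,.015,1,-.003]),
([.26,.22,.29,2.24,-.42,.51,2.48],[.4229,-.2573,.1399],[.129,-.019,.991,.002]),
([.36,.41,.14,2.24,-.61,.32,2.65],[.4493,-.252,.0536],[.129,-.019,.991,.003]),
([-.27,.46,.21,2.13,-.19,.4,1.64],[.5531,-.0109,.0565],[.086,.002,.996,0]),
([-.65,.36,.63,2.38,-1.37,.17,2.8],[.5216,-.0156,.0881],[.21,-.002,.978,-.002]),
([-1.07,.3,1.13,2.3,-.96,.31,2.41],[.5639,-.0145,.1811],[.251,.001,.968,0]),
([-1.77,.34,1.45,2.27,-.41,.48,1.5],[.4941,.1669,.2055],[.199,0,.98,0]),
([-1.,.77,.85,1.54,-.63,1.65,1.56],[.4944,.2801,.2032],[-.266,.003,.964,.001]),
([-1.71,-.08,1.34,2.19,.14,.88,1.11],[.4361,.098,.2343],[.05,.002,.999,.003]),
([-1.49,-.31,1.45,2.27,.46,.76,1.24],[.4477,-.0918,.1941],[.095,.003,.996,.002]),
([-1.76,-.34,1.46,1.96,.21,1.57,1.16],[.3669,-.0116,.3306],[-.176,.002,.984,-.001])]
def fk(q,p,sg):
    h,L1,L2,L3,o1,o7=p; s=lambda i:sg[i]*q[i]
    r=R.from_euler('z',s(0)+o1)*R.from_euler('y',q[1]); P=np.array([0,0,h])+r.apply([0,0,L1])
    r=r*R.from_euler('z',s(2))*R.from_euler('y',q[3]); P=P+r.apply([0,0,L2])
    r=r*R.from_euler('z',s(4))*R.from_euler('y',q[5]); P=P+r.apply([0,0,L3])
    return P,r*R.from_euler('z',s(6)+o7)
def res(p,sg):
    e=[]
    for q,x,w in D:
        P,r=fk(q,p,sg);e+=list(P-x)+list((r.inv()*rot(np.array(([w[0]]+list(w[1:])) if len(w)==4 else w))).as_rotvec()*.3)
    return np.array(e)
LO=np.array([-2.96,-.34,-1.41,.24,-1.37,.17,-2.96]);HI=np.array([2.96,2.1,1.46,2.44,4.51,1.92,2.96])
E
sed -i 's/\[0,.134459/[-.00006,.134459/' km.py
python3 - <<'E'
from km import *
best=None
for sg in itertools.product((1,-1),repeat=4):
    S=[sg[0],1,sg[1],1,sg[2],1,sg[3]]
    for o7 in(0,1.57,3.14,-1.57):
        for o1 in (0,-.1):
            r=least_squares(res,[.35,.4,.4,.3,o1,o7],args=(S,))
            if best is None or r.cost<best[0]: best=(r.cost,S,r.x)
print(best); print(np.abs(res(best[2],best[1]).reshape(-1,6)).max(1).round(3))
E
```

```text
(np.float64(0.002640268412424288), [-1, 1, -1, 1, -1, 1, -1], array([ 0.32716433,  0.52721618,  0.49580422,  0.33695091, -0.08871817,
        1.48387207]))
[0.011 0.019 0.004 0.014 0.011 0.011 0.007 0.011 0.014 0.026 0.013 0.014
 0.015 0.025]
```

```bash
cat > sim.py <<'E'
from km import *
SG=[-1,1,-1,1,-1,1,-1];P0=np.array([.32716433,.52721618,.49580422,.33695091,-.08871817,1.48387207])
def jac(q):
    P,r=fk(q,P0,SG);J=np.zeros((6,7))
    for i in range(7):
        d=np.array(q,float);d[i]+=1e-5;p2,r2=fk(d,P0,SG);J[:3,i]=(p2-P)/1e-5;J[3:,i]=(r2*r.inv()).as_rotvec()/1e-5
    return J,P,r
def step(q,P1,r1,lam=.02,n=3,w=.3):
    for _ in range(n):
        J,P,r=jac(q);e=np.r_[P1-P,w*(r1*r.inv()).as_rotvec()];J[3:]*=w
        free=np.ones(7,bool)
        for _ in range(4):
            Jf=J*free;dq=Jf.T@np.linalg.solve(Jf@Jf.T+lam**2*np.eye(6),e)
            bad=free&((q+dq<LO)|(q+dq>HI))
            if not bad.any():break
            free&=~bad
        q=np.clip(q+dq,LO,HI)
    return q
def go(q,P1,r1,rows):
    """straight move"""
    P,r=fk(q,P0,SG);rv=(r.inv()*r1).as_rotvec()
    for k in range(1,rows+1): q=step(q,P+(P1-P)*k/rows,r*R.from_rotvec(rv*k/rows))
    return q
E
python3 - <<'E'
from sim import *
for a,b,n in ((6,7,10),(7,8,10),(8,9,12),(9,10,20),(10,11,10),(11,12,7),(12,13,10)):
    q=np.array(D[a][0]);P1,r1=fk(np.array(D[b][0]),P0,SG);print(b,go(q,P1,r1,n).round(2),D[b][0])
E
```

```text
7 [-0.66  0.36  0.64  2.38 -1.34  0.18  2.77] [-0.65, 0.36, 0.63, 2.38, -1.37, 0.17, 2.8]
8 [-1.03  0.28  1.07  2.3  -0.89  0.29  2.35] [-1.07, 0.3, 1.13, 2.3, -0.96, 0.31, 2.41]
9 [-1.77  0.35  1.46  2.27 -0.44  0.48  1.52] [-1.77, 0.34, 1.45, 2.27, -0.41, 0.48, 1.5]
10 [-1.01  0.78  0.87  1.54 -0.64  1.66  1.57] [-1.0, 0.77, 0.85, 1.54, -0.63, 1.65, 1.56]
11 [-1.77 -0.07  1.4   2.19  0.13  0.88  1.12] [-1.71, -0.08, 1.34, 2.19, 0.14, 0.88, 1.11]
12 [-1.48 -0.29  1.45  2.27  0.43  0.75  1.27] [-1.49, -0.31, 1.45, 2.27, 0.46, 0.76, 1.24]
13 [-1.75 -0.33  1.46  1.96  0.2   1.57  1.17] [-1.76, -0.34, 1.46, 1.96, 0.21, 1.57, 1.16]
```

```bash
cat > search.py <<'E'
from sim import *
rng=np.random.default_rng(0)
q0=monitor.get_obs()["q"]
off=monitor.get_obs()["eef_pos"]-fk(q0,P0,SG)[0]
def tgt(l,yaw,p): 
    a,b=lp(l,yaw,p);return a-off*0,R.from_matrix(b)
def run(W,verbose=False):
    q=q0.copy();ms=9
    for i,(pos,yaw,p) in enumerate(W):
        P1=np.array(pos);r1=R.from_matrix(lp([0,0,0],yaw,p)[1])
        if i>=len(W)-2: P1=lp(pos,yaw,p)[0]
        q=go(q,P1,r1,8);P,r=fk(q,P0,SG);err=np.linalg.norm(P-P1)+.1*np.linalg.norm((r1*r.inv()).as_rotvec())
        if verbose: print(np.round(pos,3),round(yaw,2),p,"q",q.round(2),"err",round(err,3))
        if i>=len(W)-2 and err>.004: return -err
    return np.minimum(q-LO,HI-q)[[1,2,3,4,5]].min() if 1 else 0
F=[((.66,-.016,.06),0,0),((.66,-.016,.01),0,0)]
best=(-9,None)
for k in range(250):
    n=rng.integers(1,3)
    W=[((rng.uniform(.45,.72),rng.uniform(-.35,.35),rng.uniform(.25,.42)),rng.uniform(-.5,.5),rng.uniform(0,55)) for _ in range(n)]+F
    s=run(W)
    if s>best[0]: best=(s,W);print(k,round(s,3))
run(best[1],True)
E
time timeout 400 python3 search.py
```

```text
0 0.24
26 0.24
81 0.24
[ 0.553 -0.179  0.3  ] -0.08 52.924376720311486 q [-1.61 -0.34  1.46  1.89  0.43  1.48  1.27] err 0.223
[0.574 0.315 0.255] -0.43 1.5298748408498093 q [-2.2  -0.11  1.46  2.07  0.38  0.75  0.2 ] err 0.141
[ 0.66  -0.016  0.06 ] 0 0 q [-0.79  0.41  0.86  2.18 -0.62  0.58  2.08] err 0.0
[ 0.66  -0.016  0.01 ] 0 0 q [-0.67  0.48  0.73  2.2  -0.76  0.48  2.2 ] err 0.0
real	1m2.638s
user	1m2.598s
sys	0m0.281s
```

```bash
sed -i '/^best=/,$d' search.py; python3 - <<'E'
from search import *
F=[((.66,-.016,.12),0,0),((.66,-.016,.01),0,0)]
print(q0.round(2))
o=[]
for W in ([],[((.45,.2,.3),0,20)],[((.45,.2,.3),0,0)],[((.5,.28,.3),0,30)],[((.55,.15,.3),0,40)],[((.6,0,.35),0,55)],[((.42,.1,.3),0,0)],[((.4,.3,.3),0,20),((.55,.2,.3),0,20)]):
    print("---",round(run(W+F,True),3))
E
```

```text
[-1.76 -0.34  1.46  1.96  0.21  1.57  1.16]
[ 0.66  -0.016  0.12 ] 0 0 q [-1.7  -0.34  1.46  2.28  0.62  0.68  0.93] err 0.072
--- -0.072
[0.45 0.2  0.3 ] 0 20 q [-2.17 -0.34  1.46  1.98  0.3   1.2   0.74] err 0.057
[ 0.66  -0.016  0.12 ] 0 0 q [-1.7  -0.34  1.46  2.28  0.62  0.68  0.93] err 0.072
--- -0.072
[0.45 0.2  0.3 ] 0 0 q [-1.84 -0.05  1.24  2.05  0.17  0.94  0.89] err 0.0
[ 0.66  -0.016  0.12 ] 0 0 q [-0.97  0.33  1.05  2.14 -0.5   0.7   1.97] err 0.0
[ 0.66  -0.016  0.01 ] 0 0 q [-0.71  0.5   0.77  2.2  -0.8   0.5   2.24] err 0.0
--- 0.24
[0.5  0.28 0.3 ] 0 30 q [-2.1  -0.16  1.46  1.96  0.04  1.14  0.89] err 0.14
[ 0.66  -0.016  0.12 ] 0 0 q [-1.69 -0.34  1.46  2.28  0.61  0.67  0.94] err 0.072
--- -0.072
[0.55 0.15 0.3 ] 0 40 q [-1.95 -0.34  1.46  1.93  0.19  1.27  0.98] err 0.173
[ 0.66  -0.016  0.12 ] 0 0 q [-1.7  -0.34  1.46  2.28  0.62  0.68  0.93] err 0.072
--- -0.072
[0.6  0.   0.35] 0 55 q [-1.8  -0.34  1.46  1.81  0.27  1.52  1.15] err 0.234
[ 0.66  -0.016  0.12 ] 0 0 q [-1.7  -0.34  1.46  2.28  0.62  0.68  0.93] err 0.072
--- -0.072
[0.42 0.1  0.3 ] 0 0 q [-1.53 -0.3   0.98  2.17  0.4   1.    0.83] err 0.0
[ 0.66  -0.016  0.12 ] 0 0 q [-0.99  0.35  1.08  2.14 -0.52  0.7   1.99] err 0.0
[ 0.66  -0.016  0.01 ] 0 0 q [-0.73  0.51  0.8   2.2  -0.82  0.51  2.26] err 0.0
--- 0.24
[0.4 0.3 0.3] 0 20 q [-2.38 -0.34  1.46  1.98  0.28  1.18  0.53] err 0.058
[0.55 0.2  0.3 ] 0 20 q [-2.17 -0.34  1.46  1.94  0.4   1.14  0.72] err 0.117
[ 0.66  -0.016  0.12 ] 0 0 q [-1.7  -0.34  1.46  2.28  0.62  0.68  0.93] err 0.072
--- -0.072
```

Move via TCP (.45,.2,.3) with the scoop level; the simulation says this frees the joints.

```bash
python3 - <<'E'
from h import *
print(plan([.45,.2,.3],lp([0,0,0],0,0)[1]))
E
```

```text
(array([-4.37e-01,  1.06e+00, -1.00e-03]), array([-0.001, -0.174, -0.002]), 'rows', np.float64(5.5))
```

>>> jog_arm([
  {"x": -0.05,"y": 0.13,"z": 0,"wx": 0,"wy": -0.022,"wz": 0},
  {"x": -0.11,"y": 0.26,"z": 0,"wx": 0,"wy": -0.044,"wz": 0},
  {"x": -0.16,"y": 0.4,"z": 0,"wx": 0,"wy": -0.065,"wz": 0},
  {"x": -0.22,"y": 0.53,"z": 0,"wx": 0,"wy": -0.087,"wz": 0},
  {"x": -0.27,"y": 0.66,"z": 0,"wx": 0,"wy": -0.109,"wz": 0},
  {"x": -0.33,"y": 0.79,"z": 0,"wx": 0,"wy": -0.13,"wz": 0},
  {"x": -0.38,"y": 0.92,"z": 0,"wx": 0,"wy": -0.152,"wz": 0},
  {"x": -0.43,"y": 1,"z": 0,"wx": 0,"wy": -0.174,"wz": 0},
  {"x": -0.437,"y": 1,"z": 0,"wx": 0,"wy": -0.174,"wz": 0},
  {"x": -0.437,"y": 1,"z": 0,"wx": 0,"wy": -0.174,"wz": 0},
])

```text
t: 22.22
eef_pos: [0.4489, 0.1869, 0.2986]
tool_rot: [0.095, 0.002, 0.995, -0.003]
contact_force: [0.6, -0.4, -1.8]
gripper_width: 0.217
```

```bash
python3 - <<'E'
from search import *
y=-.016
show([((.66,y,.12),0,0)])
run([((.66,-.016,.12),0,0),((.66,-.016,.01),0,0)],True)
E
```

```text
t 22.2167 q [-1.71 -0.12  1.07  2.07  0.27  0.99  0.8 ] F [ 0.6 -0.4 -1.8] w 0.217
lip now [0.5852 0.1861 0.2432] yaw,pitch,roll [-0.2  0.  -0.3]
((0.66, -0.016, 0.12), 0, 0) tcp [ 0.524 -0.016  0.175] [-0.253, -1.01, 0.683] [-0.002, -0.0, -0.001] 6.0
[ 0.66  -0.016  0.12 ] 0 0 q [-0.96  0.33  1.05  2.14 -0.49  0.7   1.97] err 0.0
[ 0.66  -0.016  0.01 ] 0 0 q [-0.71  0.5   0.77  2.2  -0.8   0.5   2.23] err 0.0
```

Joint ranges are free again. To hover over the pan:

>>> jog_arm([
  {"x": -0.03,"y": -0.13,"z": 0.08,"wx": 0,"wy": 0,"wz": 0},
  {"x": -0.06,"y": -0.25,"z": 0.17,"wx": 0,"wy": 0,"wz": 0},
  {"x": -0.095,"y": -0.38,"z": 0.255,"wx": 0,"wy": 0,"wz": 0},
  {"x": -0.127,"y": -0.5,"z": 0.34,"wx": 0,"wy": 0,"wz": 0},
  {"x": -0.158,"y": -0.63,"z": 0.425,"wx": 0,"wy": 0,"wz": 0},
  {"x": -0.19,"y": -0.76,"z": 0.51,"wx": 0,"wy": 0,"wz": 0},
  {"x": -0.22,"y": -0.88,"z": 0.6,"wx": 0,"wy": 0,"wz": 0},
  {"x": -0.253,"y": -1,"z": 0.683,"wx": 0,"wy": 0,"wz": 0},
  {"x": -0.253,"y": -1,"z": 0.683,"wx": 0,"wy": 0,"wz": 0},
  {"x": -0.253,"y": -1,"z": 0.683,"wx": 0,"wy": 0,"wz": 0},
])

```text
t: 23.05
eef_pos: [0.5224, -0.0252, 0.1735]
tool_rot: [0.094, 0.01, 0.995, -0.005]
contact_force: [-0.3, -0.5, -1.3]
gripper_width: 0.213
```

```bash
python3 - <<'E'
from h import *
y=-.016
show([((.66,y,.06),0,0),((.66,y,.012),0,0),((.66,y,.003),0,0)])
E
```

```text
t 23.05 q [-0.92  0.32  1.    2.16 -0.44  0.66  1.91] F [-0.3 -0.5 -1.3] w 0.213
lip now [ 0.6586 -0.0285  0.1178] yaw,pitch,roll [-1.2  0.2 -0.5]
((0.66, -0.016, 0.06), 0, 0) tcp [ 0.524 -0.016  0.115] [0.05, 0.049, 0.286] [-0.004, -0.001, -0.006] 1.4
((0.66, -0.016, 0.012), 0, 0) tcp [ 0.524 -0.016  0.067] [0.095, 0.051, 0.522] [-0.004, -0.001, -0.006] 2.6
((0.66, -0.016, 0.003), 0, 0) tcp [ 0.524 -0.016  0.058] [0.103, 0.051, 0.566] [-0.004, -0.001, -0.006] 2.8
```

>>> jog_arm([
  {"x": 0.01,"y": 0.047,"z": 0.05,"wx": -0.004,"wy": 0,"wz": -0.006},
  {"x": 0.03,"y": 0.049,"z": 0.17,"wx": -0.004,"wy": 0,"wz": -0.006},
  {"x": 0.05,"y": 0.049,"z": 0.286,"wx": -0.004,"wy": 0,"wz": -0.006},
  {"x": 0.07,"y": 0.05,"z": 0.4,"wx": -0.004,"wy": 0,"wz": -0.006},
  {"x": 0.095,"y": 0.051,"z": 0.522,"wx": -0.004,"wy": 0,"wz": -0.006},
  {"x": 0.1,"y": 0.051,"z": 0.545,"wx": -0.004,"wy": 0,"wz": -0.006},
  {"x": 0.103,"y": 0.051,"z": 0.566,"wx": -0.004,"wy": 0,"wz": -0.006},
  {"x": 0.103,"y": 0.051,"z": 0.566,"wx": -0.004,"wy": 0,"wz": -0.006},
])

```text
t: 23.72
eef_pos: [0.5238, -0.017, 0.0587]
tool_rot: [0.094, 0.0, 0.996, -0.0]
contact_force: [0.4, 0.1, -1.5]
gripper_width: 0.216
```

```bash
python3 - <<'E'
from h import *
y=-.016
show([((.66,y,.001),0,0),((.66,y,-.001),0,0)])
s=cams.read_camera("side");t=cams.read_camera("top")
for n in ("scoop_lip","scoop"):
    for c in ("top","side"):
        r=finder.place_of(c,n);print(n,c,[(back(c,d["location"],.002).round(3).tolist(),round(d["confidence"],2)) for d in r[:2]])
E
```

```text
t 23.7167 q [-0.63  0.49  0.66  2.22 -0.75  0.42  2.19] F [ 0.4  0.1 -1.5] w 0.216
lip now [ 0.66   -0.0171  0.003 ] yaw,pitch,roll [-0.1  0.2 -0. ]
((0.66, -0.016, 0.001), 0, 0) tcp [ 0.524 -0.016  0.056] [0.003, 0.005, 0.012] [-0.0, -0.001, -0.0] 0.1
((0.66, -0.016, -0.001), 0, 0) tcp [ 0.524 -0.016  0.054] [0.005, 0.005, 0.022] [-0.0, -0.001, -0.0] 0.1
scoop_lip top [([0.666, -0.018, 0.002], 0.93), ([0.367, -0.192, 0.002], 0.63)]
scoop_lip side [([0.66, -0.014, 0.002], 0.62)]
scoop top [([0.621, -0.019, 0.002], 0.84)]
scoop side [([0.614, -0.011, 0.002], 0.73)]
```

>>> jog_arm([
  {"x": 0.003,"y": 0.005,"z": 0.012,"wx": 0,"wy": 0,"wz": 0},
  {"x": 0.005,"y": 0.005,"z": 0.02,"wx": 0,"wy": 0,"wz": 0},
  {"x": 0.005,"y": 0.005,"z": 0.025,"wx": 0,"wy": 0,"wz": 0},
  {"x": 0.005,"y": 0.005,"z": 0.025,"wx": 0,"wy": 0,"wz": 0},
])

```text
t: 24.35
eef_pos: [0.5243, -0.014, 0.0557]
tool_rot: [0.095, -0.0, 0.995, 0.002]
contact_force: [-13.8, 4.4, 30.7]
gripper_width: 0.215
```

>>> jog_arm([
  {"x": 0,"y": 0,"z": -0.003,"wx": 0,"wy": 0,"wz": 0},
  {"x": 0,"y": 0,"z": -0.003,"wx": 0,"wy": 0,"wz": 0},
])

```text
t: 24.52
eef_pos: [0.5245, -0.0139, 0.0569]
tool_rot: [0.096, -0.0, 0.995, 0.002]
contact_force: [-0.2, 0.0, -1.9]
gripper_width: 0.215
```

>>> jog_arm([
  {"x": 0,"y": 0,"z": 0,"wx": 0,"wy": 0,"wz": 0},
  {"x": 0,"y": 0,"z": 0,"wx": 0,"wy": 0,"wz": 0},
  {"x": 0,"y": 0,"z": 0,"wx": 0,"wy": 0,"wz": 0},
  {"x": 0,"y": 0,"z": 0,"wx": 0,"wy": 0,"wz": 0},
  {"x": 0,"y": 0,"z": 0,"wx": 0,"wy": 0,"wz": 0},
  {"x": 0,"y": 0,"z": 0,"wx": 0,"wy": 0,"wz": 0},
], hand=0.6, grip_force=20)

```text
t: 25.02
eef_pos: [0.5245, -0.0139, 0.0568]
tool_rot: [0.096, -0.0, 0.995, 0.002]
contact_force: [-0.3, -1.1, 0.4]
gripper_width: 0.804
```

```bash
python3 - <<'E'
from search import *
show([])
o=monitor.get_obs();Rm=rot(o["tool_rot"])
P,r=fk(q0,P0,SG)
print(go(q0,P+Rm.apply([0,0,-.15]),r,8).round(2))
E
```

```text
t 25.0167 q [-0.62  0.49  0.65  2.23 -0.76  0.42  2.19] F [-0.3 -1.1  0.4] w 0.804
lip now [ 0.6609 -0.0135  0.0015] yaw,pitch,roll [ 0.1 -0.   0.2]
[-1.05  0.18  1.07  2.2  -0.27  0.68  1.76]
```

>>> jog_arm([
  {"x": 0,"y": 0,"z": -0.05,"wx": 0,"wy": 0,"wz": 0},
  {"x": 0,"y": 0,"z": -0.12,"wx": 0,"wy": 0,"wz": 0},
  {"x": 0,"y": 0,"z": -0.25,"wx": 0,"wy": 0,"wz": 0},
  {"x": 0,"y": 0,"z": -0.4,"wx": 0,"wy": 0,"wz": 0},
  {"x": 0,"y": 0,"z": -0.55,"wx": 0,"wy": 0,"wz": 0},
  {"x": 0,"y": 0,"z": -0.7,"wx": 0,"wy": 0,"wz": 0},
  {"x": 0,"y": 0,"z": -0.7,"wx": 0,"wy": 0,"wz": 0},
])

```text
t: 25.6
eef_pos: [0.4997, -0.0137, 0.1981]
tool_rot: [0.099, -0.001, 0.995, 0.004]
contact_force: [1.5, -0.4, -0.1]
gripper_width: 0.801
```

```bash
python3 - <<'E'
from h import *
o=monitor.get_obs();print(o["t"],o["eef_pos"],o["q"].round(2),o["contact_force"])
s=cams.read_camera("side");t=cams.read_camera("top")
for n in ("scoop_lip","scoop","scoop_grip","cassette_1_center","bail_bar","forceps","marker_black","coverslip_box","notebook"):
    r=[finder.place_of(c,n) for c in("top","side")]
    print(n,[[(np.round(d["location"],1).tolist(),round(d["confidence"],2)) for d in q[:3]] for q in r])
    if all(r): print("   ",tri(r[0][0]["location"],r[1][0]["location"]).round(3))
# expected pixels of scoop lying flat in the pan
print([proj(c,[[.661,-.0145,.002],[.611,-.0145,.002],[.521,-.0145,.074]]).round(1).tolist() for c in("top","side")])
# three cassettes: white blobs inside the basket in the top view
g=cv2.cvtColor(t,cv2.COLOR_RGB2GRAY)[170:230,238:300]; n,l,st,ce=cv2.connectedComponentsWithStats(cv2.morphologyEx((g>150).astype(np.uint8),cv2.MORPH_OPEN,np.ones((5,5),np.uint8)))
print(st[1:].tolist())
E
```

```text
25.6 [ 0.49968678 -0.01373103  0.19810036] [-1.07  0.21  1.12  2.19 -0.33  0.68  1.82] [ 1.51726837 -0.36412586 -0.13717978]
scoop_lip [[([357.8, 172.1], 0.92)], [([401.8, 237.8], 0.64), ([381.9, 245.8], 0.36), ([303.3, 276.3], 0.3)]]
    [ 0.663 -0.017  0.003]
scoop [[([357.6, 184.0], 0.57)], [([384.1, 242.7], 0.88)]]
    [ 0.615 -0.01   0.001]
scoop_grip [[([362.3, 213.2], 0.86), ([310.4, 259.2], 0.53)], []]
cassette_1_center [[([287.1, 195.2], 0.54)], [([328.3, 200.0], 0.46)]]
    [0.583 0.225 0.02 ]
bail_bar [[([268.4, 177.2], 0.59)], [([337.3, 176.3], 0.63)]]
    [0.642 0.279 0.057]
forceps [[([417.3, 256.7], 0.45)], [([318.6, 185.3], 0.71), ([339.7, 321.4], 0.44)]]
    [ 0.348 -0.126  0.305]
marker_black [[([312.9, 261.1], 0.52)], [([276.3, 238.4], 0.73)]]
    [0.372 0.148 0.002]
coverslip_box [[([362.2, 258.6], 0.51)], [([304.5, 273.7], 0.47), ([329.4, 200.7], 0.38)]]
    [ 0.373 -0.012 -0.005]
notebook [[([363.6, 209.9], 0.66), ([192.5, 247.4], 0.59)], [([247.4, 177.9], 0.6)]]
    [0.364 0.049 0.253]
[[[357.1, 172.8], [358.1, 187.3], [361.9, 209.6]], [[400.9, 237.7], [385.6, 243.2], [357.7, 230.3]]]
[[15, 19, 12, 9, 95], [30, 19, 10, 12, 100], [42, 21, 11, 8, 85]]
```

```bash
python3 -c "
from station import bot
print(bot.hand_in())"
```

```text
the job is handed in; nothing more can be done
None
```

I handed the job in at about 26 s of robot time, well inside the 69 s limit. In my last checks all three cassettes were in the basket, its handle was folded and the scoop was down in the pan. No verdict is reported.

**What I did:** I pushed the basket handle over to its far (+x) side first. Then I scooped all three white cassettes against the pan's end wall in one pass, tipped them into the basket, set the scoop back in the pan and backed the arm off. The gripper came nowhere near the cassettes, and I did not touch the green and yellow look-alikes.

**Last checks:**
- **Cassettes:** the final top picture has three separate white patches inside the basket. The last picture I viewed, before setting the scoop down, also showed three there and the pan empty.
- **Handle:** its bar was at about (0.642, 0.279, 0.057), beside the rim.
- **Scoop:** its lip and origin were at z of about 3 mm and 1 mm, which fits lying flat on the pan floor. I checked this from coordinates only, as my picture views were used up.
- **Other bench items:** the marker and cover-glass box were found where they started. For the forceps and notebook, one camera's best match for each was plainly wrong, so those two are only confirmed by matches close to their starting pixels.

**Not smooth:** the scoop turned about 4° in the grip when its lip met the pan floor, and I corrected for it. Several joints ran up to the ends of their ranges while carrying the scoop. After tipping the cassettes I had to take a detour, planned with a fitted arm model, to free them. The highest force I read was about 37 N at the wrist, while pressing the scoop on the pan.

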